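# Make up the machine kit and the hand-stitching kit

### The job

Make up two stitchers' kits from the stock on the cutting table. Machine kit, in the narrow two-compartment tray: stand the thread cone in the square compartment and lay the needle box lengthwise in the oblong one. Hand kit, in the squarer three-compartment tray: lay the snips in the long compartment, stand the pin tin in the larger of the other two and the squat spool in the smaller; everything rests flat on the tray floors, and the slim tube of thread stays standing where it is.

Things in the scene. Friction and masses are not known exactly. Their poses are not given: they have to be found in the camera images.
- tray_two: narrow wooden tray, fixed: floor 4 mm, walls and dividers 5 mm thick, rims 16 mm high. Origin: centre of its underside; z up. Outer size 90 mm (x) by 205 mm (y). One divider makes two compartments: the square one, 80 x 80 mm inside, is centred at x 0, y +57.5 mm; the oblong one, 80 mm (x) by 110 mm (y), is centred at x 0, y -42.5 mm.
- tray_three: squarer wooden tray, fixed: floor 4 mm, walls and dividers 5 mm thick, rims 16 mm high. Origin: centre of its underside; z up. Outside 163 (x) by 151 mm (y). Compartments (inside sizes): long one 72 (x) by 141 (y), centre x -40.5, y 0 mm; beside it at +x the larger, 76 x 76, centre x +38.5, y +32.5 mm, and the smaller, 76 (x) by 60 (y), centre x +38.5, y -40.5 mm.
- cone: white thread cone standing on its wide end, the largest of the stock: 84 mm high, 58 mm across near the foot, tapering to 46 mm across at 74 mm height, above that a 28 mm paper core end. About 120 g. Origin: centre of its underside; z up along its axis.
- spool: squat spool of white thread with wooden ends, standing: 36 mm across, 50 mm high. About 40 g. Origin: centre of its underside; z up along its axis.
- pin_tin: round steel pin tin, closed, lying flat on its bottom: 54 mm across, 32 mm high. About 80 g. Origin: centre of its underside; z up.
- needle_box: flat white box with a clear lid, closed: 80 mm (its x) by 40 mm (its y) by 24 mm high. About 60 g. Origin: centre of its underside; z up.
- snips: steel thread snips lying flat: 110 mm long along x (pointed blades at +x, spring bow at -x), 26 mm across the two arms (y), 10 mm high. The straight parallel arms, the place to grip, run from x -45 to x +15 mm and are rigid; the blades beyond are thin. About 60 g. Origin: centre of the underside, midway along; z up.
- tube: slim tube of white thread, standing: 26 mm across, 66 mm high, the narrowest of the three threads. Not part of a kit: leave it standing where it is. Origin: centre of its underside; z up along its axis.

How it is judged:
At the end, for the whole second after the job is handed in: Each thing wholly in its own compartment: cone and pin tin within 15 mm of its centre, spool 23 x 15, needle box 23 x 19 and lengthwise within 0.45 rad, snips 27 x 27; each flat on the floor (under 8 mm up, tilt under 0.12 rad), released, still; slim tube upright within 20 mm of its start (x of cone in the frame of tray_two between -0.015 and 0.015 m and y of cone in the frame of tray_two between 0.0425 and 0.0725 m and z of cone in the frame of tray_two between 0 and 0.008 m and angle between each of cone, needle_box, pin_tin, spool, snips, tube's own z axis and vertical below 0.12 rad and linear speed of each of cone, needle_box, pin_tin, spool, snips below 0.02 m/s and angular speed of each of cone, needle_box, pin_tin, spool, snips below 0.3 rad/s and x of needle_box in the frame of tray_two between -0.023 and 0.023 m and y of needle_box in the frame of tray_two between -0.0615 and -0.0235 m and z of needle_box in the frame of tray_two between 0 and 0.008 m and angle between the x axis of needle_box and the y axis of tray_two, either way round below 0.45 rad and x of pin_tin in the frame of tray_three between 0.0235 and 0.0535 m and y of pin_tin in the frame of tray_three between 0.0175 and 0.0475 m and z of pin_tin in the frame of tray_three between 0 and 0.008 m and x of spool in the frame of tray_three between 0.0155 and 0.0615 m and y of spool in the frame of tray_three between -0.0555 and -0.0255 m and z of spool in the frame of tray_three between 0 and 0.008 m and x of snips in the frame of tray_three between -0.0675 and -0.0135 m and y of snips in the frame of tray_three between -0.027 and 0.027 m and z of snips in the frame of tray_three between 0 and 0.008 m and distance of tube from where it was at the start of the episode below 0.02 m); the robot touches nothing.
It fails at once if the slim tube of thread is moved or knocked over (distance of tube from where it was at the start of the episode above 0.03 m or angle between tube's own z axis and vertical above 0.5 rad).
It also fails if it takes over 136 s, if anything falls off the work surface, if the arm or the gripper's body presses on something with over 40 N, if the wrist force passes 120 N, or if a joint passes its speed limit or range.

### The arm

A 7-joint arm with a two-finger parallel gripper is mounted at the origin on the work surface. World frame = base frame: x ahead of the robot, y to its left, z up, the work surface at z = 0. Lengths are in m, angles in rad, forces in N, time in s.
With the tool pointing down it reaches from about 0.4 to 0.875 m from the base axis. Payload 6.5 kg.
Tool frame: the origin (TCP) lies between the finger pads; the fingertips stand 22 mm ahead of it and the grasp point (between the pads) lies 3 mm ahead of it; z points along the fingers, y is the line along which they close (so a half turn about z gives the same grasp; the last joint's range is limited). The gripper opens to 88 mm and grips with 3 to 60 N. Pads are 18 mm wide; open, the fingers measure 123 mm over their backs; the gripper's body (75 mm by 187 mm) begins 45 mm behind the grasp point.
Start: joints at [1.129, 0.536, -0.004, 1.538, 0.003, 1.067, -0.071], TCP at [0.239, -0.605, 0.24] pointing down, gripper open.
Joint ranges: [-2.7, 2.7], [-0.37, 2.16], [-1.27, 1.26], [0.24, 2.4], [-1.31, 4.45], [0.19, 1.91], [-2.76, 2.76]. Speed limits (rad/s): [2.39, 2.39, 3.14, 3.14, 3.14, 3.14, 3.14].

### API

Orientations are given as [roll, pitch, yaw] about the fixed x, y, z axes, in that order (R = Rz(yaw) Ry(pitch) Rx(roll)).
In Python, from station import r gives the robot as it stands. The module is installed in compiled form; this text tells all that it offers.
- The arm moves only by the tool move_arm, never from a script. Its argument "series" is a list of rows, each a list of 7 numbers: the shift along the tool's x, y, z normalised to -1 to 1, where 1 is 400 mm, then the turn, a rotation vector about the tool's x, y, z normalised to -1 to 1, where 1 is 1.5 rad, then the closure, from -1 (fully open) to 1 (shut). In form: [[x, y, z, rx, ry, rz, grip], ...]. A call has 1 to 10 rows; each row is the pose to reach, as a shift and turn from the pose commanded when the call began, along the tool's axes at that moment; what a row does not reach only later rows make up. A row lasts 1/10 s, in which the tool goes at most 50 mm and 8.59 degrees, less where a joint would pass 70% of its speed; a pose out of reach is approached as far as the arm can. A call with a number of a shift or a turn outside -1 to 1 is refused whole. A call with a gripper value outside its range is refused whole. The fingers move at their own pace and stop on an object; "grip_force" is the grip in N (left out, the last holds). Time passes only in rows, so rows that repeat a pose let the fingers close. It gives the time, the measured TCP pose, the force, the opening and the grip force at its end, in the units of the state.
- r.observe(): the state, without advancing time (a new reading comes with each control period).
- r.get_image(name): name is "scene" or "side" or "wrist"; returns a dict with "pixels" (384x512x3 uint8, red, green, blue), "K" (3x3 intrinsics, pixels), "k1" (the pictures are not rectified: a ray, as slopes to the right and down, at radius r is drawn at 1 + k1 r^2 times it, then the intrinsics apply), "rvec" (rotation vector, rad) and "tvec" (3), from world to camera coordinates, as OpenCV has them; the wrist camera has in their place "hand_eye" (4x4, takes a point from camera to tool coordinates, whose origin is the TCP and whose axes are the flange's). Camera axes: x right, y down, z forward; pixel columns grow to the right and rows downward; lengths in m; the calibration is good to about 2 mm. A picture is of the moment at which its call begins: read the wrist's pose just before it. There is no depth.
- r.finish_job(): hands the job in; it is judged then, once.
Trained networks look in the newest picture that a camera, given by its name, has taken for a name from the list of things; names that differ only in an ending like _2 or _b are one class to them, and where a whole thing is asked for, a point or a joint stands for the part that bears it (a point fixed in the world has none). Each returns a list of dicts, best first, with "score" (0 to 1); they miss things now and then, are a little off and sometimes report something else, mostly with a low value. They report only what shows in the picture. A call takes as long as a camera call.
- r.recognise(camera, query): "location" ([row, column] in pixels, amid what is visible of it).
- r.spot_point(camera, query): "location" ([row, column] in pixels: a listed point, or the origin of a listed thing).
The state is a dict: "time": time; "qpos": joint angles; "dq": joint speeds; "joint_efforts": joint torques, N m; "ee_pos": TCP position; "tool_rot": TCP orientation; "wrist_force": force on the tool from outside, world axes, zero at the start; "torque": the same for the moment, N m; "grip_width": opening from 0.0 (shut) to 1.0 (fully open); "finger_force": force on a finger pad.
Only numpy, scipy, OpenCV 4.12 (cv2) and the standard library are available. Lean on these libraries where they do the work, as an engineer would, in place of code of your own. Each camera call takes 0.05 s, during which the arm holds its last target. There are 200 camera calls.

## Working session

There is one attempt and no reset: what is moved stays moved. The work goes in short steps, Python scripts to look and compute and a tool call to move; the robot and the scene stay as the last step left them, time stands still between calls to the robot, and variables do not carry over. Pictures are saved under pics/ and viewed, at most 14 in all, crops included, and the job is handed in when it is done.

Besides the shell and the picture viewer there is one more tool, called after "Call:" as a command line: name --pt "numbers of a row" for each row, then --argument value for the rest. move_arm: Moves the arm, as the interface text tells. Scaled input: -1 to 1 covers 400 mm each way for a shift and 1.5 rad each way for a turn. Its arguments: {"type":"object","properties":{"series":{"type":"array"},"grip_force":{"type":"number"}},"required":["series"]}

```bash
mkdir -p pics; cat > h.py <<'E'
import numpy as np, cv2
from station import r
from scipy.spatial.transform import Rotation as R
def cam(im):
    if "hand_eye" in im:
        s=im["_s"]; T=np.eye(4); T[:3,:3]=R.from_euler('xyz',s["tool_rot"]).as_matrix(); T[:3,3]=s["ee_pos"]
        C=T@im["hand_eye"]; return C[:3,:3],C[:3,3]
    M=cv2.Rodrigues(np.array(im["rvec"],float))[0]; return M.T,-M.T@np.array(im["tvec"],float).ravel()
def grab(n):
    s=r.observe(); im=r.get_image(n); im["_s"]=s; return im
def ray(im,px):
    K=np.array(im["K"],float); D=np.array([im["k1"],0,0,0],float)
    u=cv2.undistortPoints(np.array([[[px[1],px[0]]]],float),K,D)[0,0]
    Rm,c=cam(im); return c,Rm@np.array([u[0],u[1],1.])
def at(im,px,z):
    c,d=ray(im,px); return c+d*(z-c[2])/d[2]
def proj(im,P):
    Rm,c=cam(im); p=(np.atleast_2d(P)-c)@Rm
    K=np.array(im["K"],float); u=p[:,:2]/p[:,2:]; q=u*(1+im["k1"]*(u**2).sum(1,keepdims=True))
    return np.c_[q[:,1]*K[1,1]+K[1,2],q[:,0]*K[0,0]+K[0,2]]
def save(im,n): cv2.imwrite("pics/"+n+".png",im["pixels"][:,:,::-1])
E
python3 - <<'E'
from h import *
s=r.observe(); print({k:np.round(v,3).tolist() for k,v in s.items()})
H=dict(cone=0,spool=0,pin_tin=0,needle_box=0,snips=0,tube=0,tray_two=0,tray_three=0)
for n in ("scene","side"):
    im=grab(n); save(im,n+"0"); print(n,np.round(cam(im)[1],3),im["K"][0][0],im["k1"])
    for q in H:
        for d in r.spot_point(n,q)[:3]: print(n,q,np.round(d["score"],2),np.round(d["location"]),np.round(at(im,d["location"],0)[:2],3))
E
```

```text
{'time': 0.0, 'qpos': [1.129, 0.537, -0.004, 1.539, 0.003, 1.067, -0.071], 'dq': [0.0, -0.001, -0.0, 0.001, 0.001, 0.002, 0.001], 'joint_efforts': [0.001, -57.096, 0.991, -25.16, -0.056, 0.018, 0.0], 'ee_pos': [0.238, -0.604, 0.239], 'tool_rot': [-3.14, 0.0, 0.376], 'wrist_force': [-0.916, 0.363, -0.648], 'torque': [0.0, -0.028, 0.06], 'finger_force': 0.0, 'grip_width': 0.996}
scene [ 1.27  -0.402  0.584] 368.5946356373692 -0.0321290097644491
scene cone 0.72 [162. 332.] [0.471 0.372]
scene pin_tin 0.78 [227.  99.] [ 0.461 -0.369]
scene needle_box 0.69 [223. 292.] [0.677 0.065]
scene tube 0.55 [240. 242.] [ 0.674 -0.078]
scene tray_two 0.58 [207. 184.] [ 0.48  -0.152]
scene tray_three 0.84 [179. 274.] [0.474 0.142]
side [ 0.467 -0.817  0.685] 453.9667862951963 0.04857864071920295
side cone 0.89 [130. 212.] [0.466 0.38 ]
side cone 0.34 [352. 230.] [ 0.472 -0.369]
side spool 0.87 [282. 329.] [ 0.676 -0.237]
side pin_tin 0.89 [354. 231.] [ 0.474 -0.372]
side needle_box 0.58 [186. 306.] [0.694 0.078]
side snips 0.69 [256. 231.] [ 0.489 -0.144]
side snips 0.58 [157. 287.] [0.667 0.212]
side tube 0.83 [226. 309.] [ 0.671 -0.073]
side tray_two 0.95 [256. 231.] [ 0.489 -0.145]
side tray_three 0.81 [174. 220.] [0.481 0.154]
```

View pics/scene0.png

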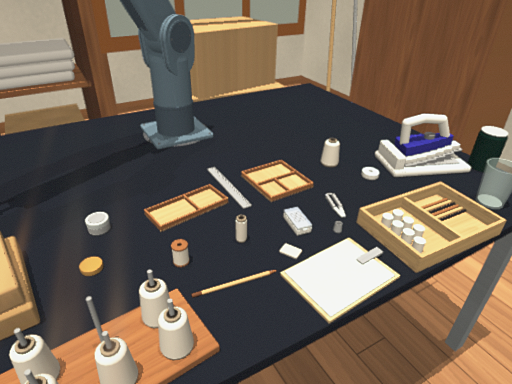

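View pics/side0.png

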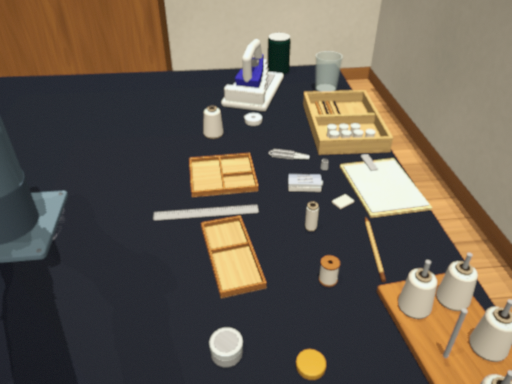

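The scene view shows both trays mid-table: tray_two at about (207,184) and tray_three at (179,274). The tin is at (222,97), spool (252,180), tube (228,242), box (220,297), snips (205,336) and cone (152,330). The side view agrees, with tray_two at (256,231) and tray_three at (174,222). Next I'll move the wrist camera over the trays.

```bash
cat >> h.py <<'E'
def T_of(p,e):
    T=np.eye(4); T[:3,:3]=R.from_euler('xyz',e).as_matrix(); T[:3,3]=p; return T
def rows(*goals,start=None):
    """goals (x,y,z,yaw): rows in tool axes from the pose now, all tool-down"""
    s=r.observe(); T0=T_of(s["ee_pos"],s["tool_rot"]) if start is None else T_of(start[:3],[np.pi,0,start[3]])
    for g in goals:
        D=np.linalg.inv(T0)@T_of(g[:3],[np.pi,0,g[3]]); v=R.from_matrix(D[:3,:3]).as_rotvec()
        print(np.round(D[:3,3]/.4,3).tolist(),np.round(v/1.5,3).tolist(),"rows",round(max(np.linalg.norm(D[:3,3])/.05,np.degrees(np.linalg.norm(v))/8.59),1))
E
python3 - <<'E'
from h import *
rows((.42,-.3,.40,0)); rows((.52,0,.40,0),start=(.42,-.3,.40,0))
E
```

```text
[0.701, -0.542, -0.401] [0.0, 0.0, 0.251] rows 7.8
[0.25, -0.75, -0.0] [0.0, 0.0, 0.0] rows 6.3
```

Call:
move_arm --pt "0.7 -0.54 -0.4 0 0 0.25 -1" --pt "0.7 -0.54 -0.4 0 0 0.25 -1" --pt "0.7 -0.54 -0.4 0 0 0.25 -1" --pt "0.7 -0.54 -0.4 0 0 0.25 -1" --pt "0.7 -0.54 -0.4 0 0 0.25 -1" --pt "0.7 -0.54 -0.4 0 0 0.25 -1" --pt "0.7 -0.54 -0.4 0 0 0.25 -1" --pt "0.7 -0.54 -0.4 0 0 0.25 -1" --pt "0.7 -0.54 -0.4 0 0 0.25 -1" --pt "0.7 -0.54 -0.4 0 0 0.25 -1"

```text
time: 1.9
ee_pos: [0.4199, -0.3008, 0.3998]
tool_rot: [3.141, -0.0, 0.002]
wrist_force: [0.2, -0.5, -0.2]
grip_width: 0.998
finger_force: 0.0
```

```bash
python3 - <<'E'
from h import *
s=r.observe(); print(np.round(s["ee_pos"],3),np.round(s["tool_rot"],3),s["time"])
im=grab("wrist"); save(im,"w1"); print(np.round(im["hand_eye"],3).tolist(),im["K"][0][0],im["k1"])
for q in ("pin_tin","spool","tray_two","tray_three","tube","snips","needle_box"):
    for d in r.spot_point("wrist",q)[:2]: print(q,np.round(d["score"],2),np.round(d["location"]),np.round(at(im,d["location"],0)[:2],3))
E
```

```text
[ 0.42  -0.301  0.4  ] [ 3.141e+00 -0.000e+00  2.000e-03] 1.9
[[-0.0, -0.95, -0.311, 0.08], [1.0, 0.0, -0.001, 0.0], [0.001, -0.311, 0.95, -0.145], [0.0, 0.0, 0.0, 1.0]] 268.44716874906493 -0.06244043920723082
pin_tin 0.69 [121. 291.] [ 0.473 -0.372]
spool 0.67 [ 10. 218.] [ 0.669 -0.235]
tray_two 0.9 [114. 176.] [ 0.486 -0.147]
tray_three 0.91 [119.  38.] [0.483 0.145]
tube 0.69 [ 12. 134.] [ 0.669 -0.082]
needle_box 0.95 [ 4. 52.] [0.691 0.074]
```

Call:
move_arm --pt "0.25 -0.75 0 0 0 0 -1" --pt "0.25 -0.75 0 0 0 0 -1" --pt "0.25 -0.75 0 0 0 0 -1" --pt "0.25 -0.75 0 0 0 0 -1" --pt "0.25 -0.75 0 0 0 0 -1" --pt "0.25 -0.75 0 0 0 0 -1" --pt "0.25 -0.75 0 0 0 0 -1" --pt "0.25 -0.75 0 0 0 0 -1" --pt "0.25 -0.75 0 0 0 0 -1"

```text
time: 3.2
ee_pos: [0.5193, -0.002, 0.3993]
tool_rot: [3.141, 0.001, -0.0]
wrist_force: [-0.2, 0.1, -0.5]
grip_width: 0.999
finger_force: 0.0
```

```bash
python3 - <<'E'
from h import *
s=r.observe(); print(np.round(s["ee_pos"],3),np.round(s["tool_rot"],3),s["time"])
im=grab("wrist"); save(im,"w2"); import pickle; pickle.dump(im,open("w2.pkl","wb"))
for q in ("pin_tin","spool","tray_two","tray_three","tube","snips","needle_box","cone"):
    for d in r.spot_point("wrist",q)[:2]: print(q,np.round(d["score"],2),np.round(d["location"]),np.round(at(im,d["location"],0)[:2],3))
E
```

```text
[ 0.519 -0.002  0.399] [ 3.141e+00  1.000e-03 -0.000e+00] 3.2
pin_tin 0.92 [174. 426.] [ 0.466 -0.369]
spool 0.86 [ 68. 374.] [ 0.673 -0.229]
tray_two 0.67 [165. 322.] [ 0.483 -0.143]
tray_three 0.74 [175. 427.] [ 0.463 -0.373]
tray_three 0.69 [166. 188.] [0.482 0.136]
tube 0.56 [ 69. 296.] [ 0.667 -0.081]
snips 0.59 [ 68. 140.] [0.671 0.214]
needle_box 0.65 [ 56. 214.] [0.69  0.073]
needle_box 0.18 [167. 324.] [ 0.48  -0.147]
cone 0.98 [173.  87.] [0.469 0.355]
```

View pics/w2.png

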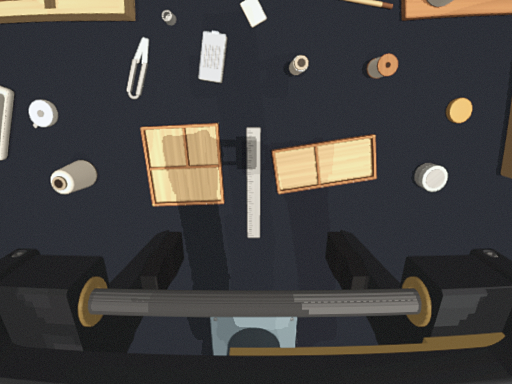

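The wrist view has up as +x and left as +y. tray_two is centred near (165,322) with its square compartment on the left. tray_three is near (166,185) with the long compartment toward the robot and the larger of the other two upper left. The snips are near (68,138), the box at (56,213), the tin at (177,431) and the cone at (177,73). Next I'll fit the silhouettes in all three views.

```bash
cat > fit.py <<'E'
from h import *
import pickle
from scipy.optimize import minimize
def ring(d,z): a=np.linspace(0,2*np.pi,40,endpoint=False); return np.c_[d/2*np.cos(a),d/2*np.sin(a),0*a+z]
def box(lx,ly,h): return np.array([[sx*lx/2,sy*ly/2,z] for sx in(-1,1) for sy in(-1,1) for z in(0,h)])
M=dict(tray_two=box(.09,.205,.016),tray_three=box(.163,.151,.016),needle_box=box(.08,.04,.024),
 spool=np.r_[ring(.036,0),ring(.036,.05)],pin_tin=np.r_[ring(.054,0),ring(.054,.032)],tube=np.r_[ring(.026,0),ring(.026,.066)],
 cone=np.r_[ring(.058,0),ring(.046,.074),ring(.028,.084)],
 snips=np.array([[x,y,z] for x,y in((-.055,.005),(-.055,-.005),(-.045,.013),(-.045,-.013),(.015,.013),(.015,-.013),(.055,.003),(.055,-.003)) for z in(0,.01)]))
S=4
def hull(im,n,p):
    c,s=np.cos(p[2]),np.sin(p[2]); P=M[n]@np.array([[c,s,0],[-s,c,0],[0,0,1]])+[p[0],p[1],p[3] if len(p)>3 else 0]
    return cv2.convexHull((proj(im,P)[:,::-1]*S).astype(np.float32)).reshape(-1,2)
def mask(im,n,p,th=75):
    g=im["pixels"].max(2).astype(np.uint8); m=(g>th).astype(np.uint8)
    k,l=cv2.connectedComponents(m); z=np.zeros(g.shape,np.uint8)
    cv2.fillConvexPoly(z,(hull(im,n,p)/S).astype(np.int32),1)
    b=np.bincount(l[(z>0)&(m>0)],minlength=k); i=b.argmax()
    if b[i]==0: return None
    y,x=np.where(l==i)
    if x.min()==0 or y.min()==0 or x.max()==511 or y.max()==383: return None
    q=np.r_[np.c_[x-.5,y-.5],np.c_[x+.5,y+.5],np.c_[x-.5,y+.5],np.c_[x+.5,y-.5]]
    return cv2.convexHull((q*S).astype(np.float32)).reshape(-1,2)
def fit(ims,n,p0,z0=0.):
    hs=[(im,h) for im in ims for h in [mask(im,n,list(p0)+[z0])] if h is not None]
    if not hs: return None
    def cost(p):
        c=0
        for im,h in hs:
            g=hull(im,n,list(p)+[z0]); i=cv2.intersectConvexConvex(g,h)[0]; c+=1-i/(cv2.contourArea(g)+cv2.contourArea(h)-i)
        return c/len(hs)
    best=None
    for dy in ((0,) if n in("spool","pin_tin","tube","cone") else (-.5,-.25,0,.25,.5)):
        o=minimize(cost,np.array(p0)+[0,0,dy],method="Nelder-Mead",options=dict(initial_simplex=np.array(p0)+[0,0,dy]+np.array([[0,0,0],[.01,0,0],[0,.01,0],[0,0,.15]]),xatol=1e-4,fatol=1e-4))
        if best is None or o.fun<best.fun: best=o
    return np.round(best.x,4),round(best.fun,3),len(hs)
E
python3 - <<'E'
from fit import *
w=pickle.load(open("w2.pkl","rb")); a=grab("scene"); b=grab("side")
pickle.dump((w,a,b),open("v.pkl","wb"))
G=dict(tray_two=(.484,-.145,.12),tray_three=(.482,.14,.04),needle_box=(.69,.073,1.5),spool=(.673,-.232,0),pin_tin=(.47,-.37,0),tube=(.669,-.079,0),cone=(.468,.365,0),snips=(.668,.213,0))
for n,p in G.items():
    if n=="needle_box": p=(.69,.073,0)
    print(n,[fit([i],n,p) for i in(w,a,b)],fit([w,a,b],n,p))
E
```

```text
tray_two [(array([ 0.4889, -0.1453,  0.159 ]), np.float64(0.053), 1), (array([ 0.4912, -0.1476,  0.1614]), np.float64(0.093), 1), (array([ 0.4596, -0.1511,  0.5869]), np.float64(0.497), 1)] (array([ 0.489 , -0.1458,  0.1594]), np.float64(0.225), 3)
tray_three [(array([0.4866, 0.141 , 0.0415]), np.float64(0.05), 1), (array([0.4879, 0.1378, 0.0365]), np.float64(0.094), 1), (array([0.4842, 0.1376, 0.0335]), np.float64(0.107), 1)] (array([0.4865, 0.1409, 0.0396]), np.float64(0.086), 3)
needle_box [(array([ 0.6862,  0.0749, -0.1596]), np.float64(0.103), 1), (array([ 0.687 ,  0.0716, -0.1309]), np.float64(0.118), 1), (array([0.6897, 0.0769, 0.0091]), np.float64(0.169), 1)] (array([ 0.6859,  0.0734, -0.1262]), np.float64(0.137), 3)
spool [(array([ 0.6727, -0.2323,  0.0698]), np.float64(0.088), 1), (array([ 0.6703, -0.2333,  0.0413]), np.float64(0.064), 1), (array([ 0.6754, -0.2306,  0.0509]), np.float64(0.142), 1)] (array([ 0.6718, -0.2328,  0.0582]), np.float64(0.116), 3)
pin_tin [(array([ 0.4639, -0.3704,  0.0352]), np.float64(0.065), 1), (array([ 0.4609, -0.3712,  0.1172]), np.float64(0.
[... 154 characters left out ...]
.0785, -0.043 ]), np.float64(0.091), 1), (array([ 0.6682, -0.0789,  0.1359]), np.float64(0.082), 1), (array([ 0.6719, -0.0772,  0.0441]), np.float64(0.144), 1)] (array([ 0.6696, -0.079 ,  0.1789]), np.float64(0.13), 3)
cone [(array([0.4682, 0.363 , 0.1073]), np.float64(0.074), 1), (array([0.4682, 0.3618, 0.182 ]), np.float64(0.113), 1), (array([ 0.4699,  0.3624, -0.0023]), np.float64(0.144), 1)] (array([0.4683, 0.3626, 0.0158]), np.float64(0.112), 3)
snips [(array([ 0.6718,  0.2159, -0.3383]), np.float64(0.115), 1), (array([ 0.6712,  0.2147, -0.2756]), np.float64(0.156), 1), (array([ 0.6738,  0.2145, -0.271 ]), np.float64(0.241), 1)] (array([ 0.6715,  0.216 , -0.305 ]), np.float64(0.175), 3)
```

The three views agree within about 3 mm. I'll start with the needle box: hover above it, then refine with the wrist camera.

```bash
cat >> h.py <<'E'
def chain(*g):
    for a,b in zip(g,g[1:]): rows(b,start=a)
E
python3 - <<'E'
from h import *
s=r.observe(); print(np.round(s["qpos"],2))
rows((.686,.074,.2,-.145))
E
```

```text
[ 0.19  0.19 -0.32  1.65  0.06  1.31 -1.71]
[0.417, -0.187, 0.499] [0.0, -0.0, 0.097] rows 5.4
```

Call:
move_arm --pt "0.417 -0.188 0.5 0 0 0.097 -1" --pt "0.417 -0.188 0.5 0 0 0.097 -1" --pt "0.417 -0.188 0.5 0 0 0.097 -1" --pt "0.417 -0.188 0.5 0 0 0.097 -1" --pt "0.417 -0.188 0.5 0 0 0.097 -1" --pt "0.417 -0.188 0.5 0 0 0.097 -1" --pt "0.417 -0.188 0.5 0 0 0.097 -1" --pt "0.417 -0.188 0.5 0 0 0.097 -1"

```text
time: 4.55
ee_pos: [0.686, 0.0743, 0.1997]
tool_rot: [3.141, 0.0, -0.145]
wrist_force: [-0.2, -0.2, 0.6]
grip_width: 1.003
finger_force: 0.0
```

```bash
python3 - <<'E'
from fit import *
im=grab("wrist"); save(im,"w3"); s=im["_s"]; print(np.round(s["ee_pos"],4),np.round(s["tool_rot"],3),s["time"])
print(fit([im],"needle_box",(.686,.074,-.145)),fit([im],"snips",(.672,.2155,-.31)),fit([im],"tube",(.669,-.079,0)))
rows((.686,.074,.034,-.145))
E
```

```text
[0.686  0.0743 0.1997] [ 3.141  0.    -0.145] 4.55
(array([ 0.686 ,  0.0739, -0.1432]), np.float64(0.055), 1) (array([ 0.6712,  0.2158, -0.3293]), np.float64(0.05), 1) (array([ 0.6703, -0.0783,  0.1141]), np.float64(0.081), 1)
[-0.001, 0.0, 0.417] [0.0, -0.001, -0.0] rows 3.3
```

View pics/w3.png

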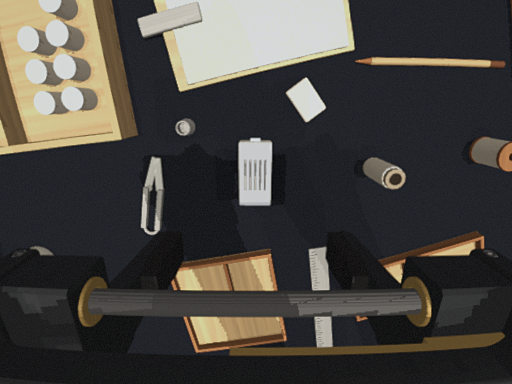

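The box at (172,255) sits centred between the fingers, and the fit agrees with the earlier one. The snips run from the bow (230,150) to the tip (157,155). Now I'll grasp the box.

Call:
move_arm --pt "0 0 0.12 0 0 0 -1" --pt "0 0 0.24 0 0 0 -1" --pt "0 0 0.34 0 0 0 -1" --pt "0 0 0.413 0 0 0 -1" --pt "0 0 0.413 0 0 0 -1" --pt "0 0 0.413 0 0 0 1" --pt "0 0 0.413 0 0 0 1" --pt "0 0 0.413 0 0 0 1" --pt "0 0 0.413 0 0 0 1" --pt "0 0 0.413 0 0 0 1" --grip_force 20

```text
time: 5.6
ee_pos: [0.6867, 0.0745, 0.0352]
tool_rot: [-3.141, -0.001, -0.145]
wrist_force: [-0.7, -0.5, -0.1]
grip_width: 0.565
finger_force: 0.0
```

Call:
move_arm --pt "0 0 0 0 0 0 1" --pt "0 0 0 0 0 0 1" --pt "0 0 -0.2 0 0 0 1" --pt "0 0 -0.413 0 0 0 1" --pt "0 0 -0.413 0 0 0 1" --pt "0 0 -0.413 0 0 0 1"

```text
time: 6.2
ee_pos: [0.6892, 0.0752, 0.2059]
tool_rot: [-3.139, -0.009, -0.145]
wrist_force: [0.4, 0.7, 1.1]
grip_width: 0.027
finger_force: 0.0
```

```bash
python3 - <<'E'
from fit import *
im=grab("wrist"); save(im,"w4"); s=im["_s"]; print(np.round(s["ee_pos"],4),np.round(s["tool_rot"],3),s["time"],s["grip_width"],s["finger_force"])
# tray two world targets
T=T_of([.489,-.1458,0],[0,0,.159]); print((T@[0,.0575,0,1])[:2],(T@[0,-.0425,0,1])[:2])
chain((.686,.074,.2,-.145),(.60,-.02,.2,.8),(.4957,-.1878,.2,1.73),(.4957,-.1878,.04,1.73))
E
```

```text
[0.6892 0.0752 0.2059] [-3.139 -0.009 -0.145] 6.2 0.0266122072817708 0.0
[ 0.47989597 -0.0890253 ] [ 0.49572906 -0.18776391]
[-0.179, 0.264, 0.0] [-0.0, 0.0, -0.63] rows 6.3
[-0.483, 0.105, 0.0] [-0.0, 0.0, -0.62] rows 6.2
[0.0, 0.0, 0.4] [0.0, -0.0, 0.0] rows 3.2
```

View pics/w4.png

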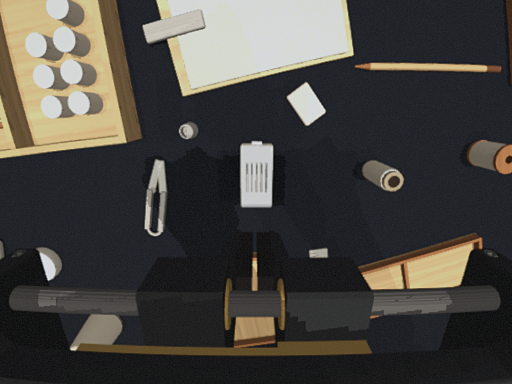

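The fingers close slowly (about 75 mm/s), so I lifted too early and the box stayed where it was. I'll repeat the grasp with a longer close.

Call:
move_arm --pt "0 0 0 0 0 0 -0.5" --pt "0 0 0 0 0 0 -0.5" --pt "0 0 0 0 0 0 -0.5" --pt "0 0 0 0 0 0 -0.5" --pt "0 0 0 0 0 0 -0.5" --pt "0 0 0 0 0 0 -0.5" --pt "0 0 0 0 0 0 -0.5" --pt "0 0 0 0 0 0 -0.5" --pt "0 0 0 0 0 0 -0.5" --pt "0 0 0 0 0 0 -0.5"

```text
time: 7.25
ee_pos: [0.6863, 0.0745, 0.1996]
tool_rot: [-3.142, -0.0, -0.145]
wrist_force: [-0.3, -0.2, 0.4]
grip_width: 0.75
finger_force: 0.0
```

```bash
python3 - <<'E'
from fit import *
im=grab("wrist"); s=im["_s"]; print(np.round(s["ee_pos"],4),np.round(s["tool_rot"],3),s["time"],s["grip_width"])
print(fit([im],"needle_box",(.686,.074,-.145)))
rows((.686,.074,.034,-.145))
E
```

```text
[0.6863 0.0745 0.1996] [-3.142 -0.    -0.145] 7.25 0.7495240852717882
(array([ 0.6862,  0.0738, -0.1469]), np.float64(0.064), 1)
[-0.001, 0.001, 0.414] [-0.0, -0.0, 0.0] rows 3.3
```

Call:
move_arm --pt "0 0 0.12 0 0 0 -0.5" --pt "0 0 0.24 0 0 0 -0.5" --pt "0 0 0.34 0 0 0 -0.5" --pt "0 0 0.413 0 0 0 -0.5" --pt "0 0 0.413 0 0 0 -0.5" --pt "0 0 0.413 0 0 0 1" --pt "0 0 0.413 0 0 0 1" --pt "0 0 0.413 0 0 0 1" --pt "0 0 0.413 0 0 0 1" --pt "0 0 0.413 0 0 0 1" --grip_force 20

```text
time: 8.3
ee_pos: [0.6867, 0.0745, 0.0353]
tool_rot: [-3.141, -0.001, -0.145]
wrist_force: [-0.4, -0.4, -0.4]
grip_width: 0.321
finger_force: 0.0
```

Call:
move_arm --pt "0 0 0 0 0 0 1" --pt "0 0 0 0 0 0 1" --pt "0 0 0 0 0 0 1"

```text
time: 8.6
ee_pos: [0.6862, 0.0745, 0.0343]
tool_rot: [-3.142, 0.0, -0.145]
wrist_force: [-0.4, 0.2, -0.8]
grip_width: 0.049
finger_force: 0.0
```

```bash
python3 - <<'E'
from fit import *
a=grab("scene");b=grab("side");w=grab("wrist")
s=w["_s"]; print(np.round(s["ee_pos"],4),s["grip_width"],s["finger_force"])
for im,n in((a,"scene"),(b,"side"),(w,"wrist")):
    print(n,proj(im,[s["ee_pos"],np.array(s["ee_pos"])-[0,0,.022]]).round().tolist())
ims=[cv2.resize(i["pixels"][int(y)-60:int(y)+60,int(x)-80:int(x)+80,::-1],(400,300),interpolation=cv2.INTER_CUBIC) for i,y,x in((a,215,297),(b,183,306))]
ims.append(w["pixels"][:300,56:456,::-1])
cv2.imwrite("pics/c1.png",np.vstack([np.hstack(ims[:2]),np.hstack([ims[2],ims[2]*0])]))
E
```

```text
[0.6862 0.0745 0.0342] 0.006375218058427023 0.0
scene [[213.0, 298.0], [220.0, 297.0]]
side [[175.0, 304.0], [183.0, 304.0]]
wrist [[245.0, 254.0], [229.0, 254.0]]
```

View pics/c1.png

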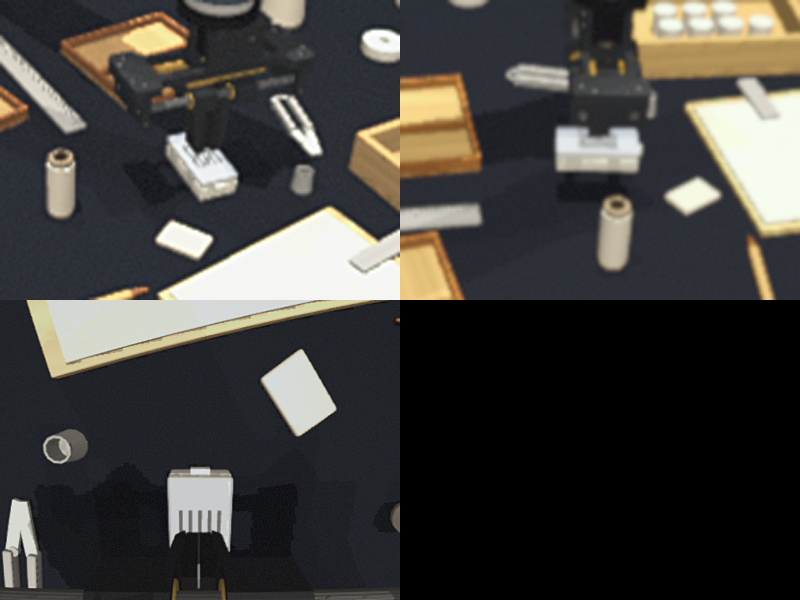

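The fingers have closed over the top of the box with no contact, although the stated tip length should put them 12 mm below its top. I'll raise them 20 mm and measure the true tip height against the prediction.

Call:
move_arm --pt "0 0 -0.05 0 0 0 1" --pt "0 0 -0.05 0 0 0 1" --pt "0 0 -0.05 0 0 0 1"

```text
time: 9.05
ee_pos: [0.6872, 0.0746, 0.0557]
tool_rot: [-3.141, -0.002, -0.145]
wrist_force: [0.4, -0.8, 0.2]
grip_width: 0.007
finger_force: 0.0
```

```bash
python3 - <<'E'
from fit import *
out=[]
for n in("scene","side"):
    im=grab(n); s=im["_s"]; e=np.array(s["ee_pos"]); q=proj(im,[e,e-[0,0,.022]]); print(n,e.round(4),q.round(1).tolist())
    c=q[1].round().astype(int); k=12
    v=cv2.resize(im["pixels"][c[0]-22:c[0]+22,c[1]-16:c[1]+16,::-1],None,fx=k,fy=k,interpolation=cv2.INTER_NEAREST)
    for z,col in((.0,(0,255,0)),(.022,(0,0,255))):
        p=proj(im,[e-[0,0,z]])[0]; y=int((p[0]-c[0]+22.5)*k); x=int((p[1]-c[1]+16.5)*k); cv2.line(v,(x-60,y),(x+60,y),col,1)
    out.append(v)
cv2.imwrite("pics/c2.png",np.hstack(out))
E
```

```text
scene [0.6872 0.0746 0.0557] [[206.3, 299.0], [213.5, 298.3]]
side [0.6866 0.0745 0.055 ] [[168.5, 305.0], [175.9, 304.4]]
```

View pics/c2.png

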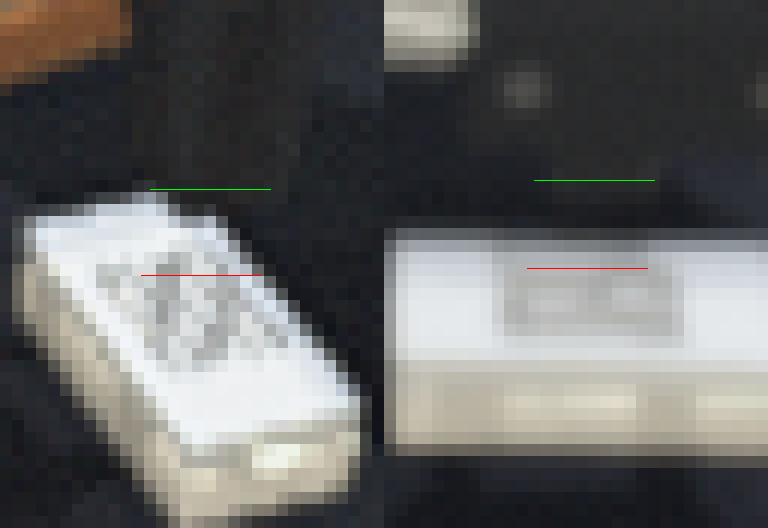

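The finger bottoms sit well above the red line, so the tips reach only a few mm past the reported TCP, not 22 mm. The wrist picture with open fingers lets me check this, since each ray to a tip meets the known pad plane.

```bash
python3 - <<'E'
from fit import *
w=pickle.load(open("w2.pkl","rb")); H=np.array(w["hand_eye"]); K=np.array(w["K"],float); D=np.array([w["k1"],0,0,0],float)
for px,y in(((232,183),-.044),((232,329),.044),((232,160),-.0615),((232,352),.0615)):
    u=cv2.undistortPoints(np.array([[[px[1],px[0]]]],float),K,D)[0,0]; d=H[:3,:3]@[u[0],u[1],1]; c=H[:3,3]
    print(px,(c+d*(y-c[1])/d[1]).round(4))
im=cv2.imread("pics/w3.png"); cv2.imwrite("pics/c3.png",cv2.convertScaleAbs(cv2.resize(im[215:300,120:400],(784,238),interpolation=cv2.INTER_NEAREST),alpha=4,beta=0))
# wrist-only height check
from scipy.optimize import minimize_scalar
E
```

```text
(232, 183) [ 0.0065 -0.044   0.0039]
(232, 329) [ 0.01    0.044  -0.0032]
(232, 160) [ 0.0025 -0.0615  0.0117]
(232, 352) [0.0054 0.0615 0.0061]
```

View pics/c3.png

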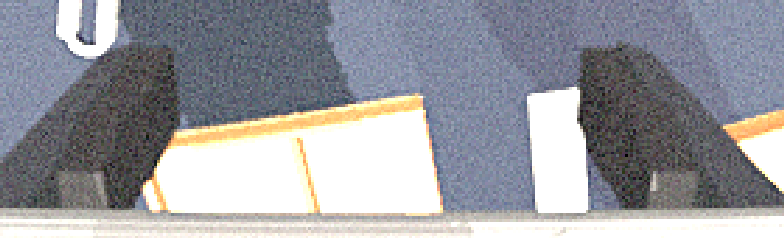

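Both inner tip corners compute to about 0–4 mm ahead of the TCP, so the fingertips are about 20 mm shorter than stated. I'll open, straddle the box and confirm by touching the table gently.

Call:
move_arm --pt "0 0 0 0 0 0 -0.45" --pt "0 0 0 0 0 0 -0.45" --pt "0 0 0 0 0 0 -0.45" --pt "0 0 0 0 0 0 -0.45" --pt "0 0 0 0 0 0 -0.45" --pt "0 0 0 0 0 0 -0.45" --pt "0 0 0 0 0 0 -0.45" --pt "0 0 0 0 0 0 -0.45" --pt "0 0 0 0 0 0 -0.45" --pt "0 0 0 0 0 0 -0.45"

```text
time: 10.15
ee_pos: [0.6862, 0.0745, 0.0543]
tool_rot: [-3.142, 0.0, -0.145]
wrist_force: [0.7, -0.2, -0.1]
grip_width: 0.728
finger_force: 0.0
```

Call:
move_arm --pt "0 0 0.05 0 0 0 -0.45" --pt "0 0 0.1 0 0 0 -0.45" --pt "0 0 0.1 0 0 0 -0.45" --pt "0 0 0.1 0 0 0 -0.45"

```text
time: 10.55
ee_pos: [0.6852, 0.0744, 0.0127]
tool_rot: [3.141, 0.003, -0.144]
wrist_force: [-1.3, 0.5, 1.0]
grip_width: 0.723
finger_force: 0.0
```

Call:
move_arm --pt "0 0 0.01 0 0 0 -0.45" --pt "0 0 0.01 0 0 0 -0.45"

```text
time: 10.75
ee_pos: [0.6864, 0.0745, 0.0103]
tool_rot: [-3.142, -0.0, -0.145]
wrist_force: [0.5, -0.3, 0.1]
grip_width: 0.723
finger_force: 0.0
```

Call:
move_arm --pt "0 0 0.008 0 0 0 -0.45" --pt "0 0 0.008 0 0 0 -0.45"

```text
time: 10.95
ee_pos: [0.6861, 0.0744, 0.007]
tool_rot: [3.142, 0.0, -0.145]
wrist_force: [0.3, -0.6, 0.2]
grip_width: 0.724
finger_force: 0.0
```

Call:
move_arm --pt "0 0 0.006 0 0 0 -0.45" --pt "0 0 0.006 0 0 0 -0.45"

```text
time: 11.15
ee_pos: [0.686, 0.0744, 0.0045]
tool_rot: [3.141, 0.0, -0.145]
wrist_force: [0.9, -0.1, -0.5]
grip_width: 0.726
finger_force: 0.0
```

Call:
move_arm --pt "0 0 0.005 0 0 0 -0.45" --pt "0 0 0.005 0 0 0 -0.45"

```text
time: 11.35
ee_pos: [0.686, 0.0744, 0.0024]
tool_rot: [3.141, 0.0, -0.145]
wrist_force: [-0.5, -0.4, 0.2]
grip_width: 0.726
finger_force: 0.0
```

Call:
move_arm --pt "0 0 0.006 0 0 0 -0.45" --pt "0 0 0.006 0 0 0 -0.45"

```text
time: 11.55
ee_pos: [0.6865, 0.0745, 0.0013]
tool_rot: [3.141, -0.0, -0.145]
wrist_force: [-3.3, -0.3, 8.3]
grip_width: 0.724
finger_force: 4.1
```

Call:
move_arm --pt "0 0 0.005 0 0 0 -0.45" --pt "0 0 0.005 0 0 0 -0.45"

```text
time: 11.75
ee_pos: [0.6866, 0.0745, 0.0013]
tool_rot: [3.141, -0.0, -0.145]
wrist_force: [-9.2, -2.5, 23.5]
grip_width: 0.724
finger_force: 11.6
```

Contact comes at a TCP height of 1.3 mm, so the tips are only 1.3 mm ahead of the TCP. I'll plan every height from that. Now I'll rise so the tips are at 12 mm and grip.

Call:
move_arm --pt "0 0 -0.039 0 0 0 -0.45" --pt "0 0 -0.039 0 0 0 -0.45" --pt "0 0 -0.039 0 0 0 1" --pt "0 0 -0.039 0 0 0 1" --pt "0 0 -0.039 0 0 0 1" --pt "0 0 -0.039 0 0 0 1" --pt "0 0 -0.039 0 0 0 1" --pt "0 0 -0.039 0 0 0 1" --pt "0 0 -0.039 0 0 0 1" --pt "0 0 -0.039 0 0 0 1" --grip_force 20

```text
time: 12.75
ee_pos: [0.6862, 0.0745, 0.0139]
tool_rot: [3.142, 0.0, -0.145]
wrist_force: [0.8, 0.2, -0.3]
grip_width: 0.451
finger_force: 20.0
```

```bash
python3 - <<'E'
from h import *
s=r.observe(); print(s["ee_pos"],s["grip_width"],s["finger_force"]); rows((.686,.074,.15,-.145)); 
chain((.686,.074,.15,-.145),(.60,-.02,.15,.8),(.4957,-.1878,.15,1.73),(.4957,-.1878,.0185,1.73))
E
```

```text
[0.68619847 0.07448605 0.01387213] 0.45133140523095433 19.999830722808838
[-0.0, 0.001, -0.34] [0.0, 0.0, 0.0] rows 2.7
[-0.179, 0.264, 0.0] [-0.0, 0.0, -0.63] rows 6.3
[-0.483, 0.105, 0.0] [-0.0, 0.0, -0.62] rows 6.2
[0.0, 0.0, 0.329] [0.0, -0.0, 0.0] rows 2.6
```

Gripped at 39.7 mm. Now I'll lift and carry it to tray_two.

Call:
move_arm --pt "0 0 -0.1 0 0 0 1" --pt "0 0 -0.22 0 0 0 1" --pt "0 0 -0.34 0 0 0 1" --pt "0 0 -0.34 0 0 0 1" --pt "0 0 -0.34 0 0 0 1"

```text
time: 13.25
ee_pos: [0.687, 0.0746, 0.1514]
tool_rot: [-3.141, -0.003, -0.145]
wrist_force: [-0.5, -0.8, -1.0]
grip_width: 0.449
finger_force: 20.0
```

Call:
move_arm --pt "-0.179 0.264 0 0 0 -0.63 1" --pt "-0.179 0.264 0 0 0 -0.63 1" --pt "-0.179 0.264 0 0 0 -0.63 1" --pt "-0.179 0.264 0 0 0 -0.63 1" --pt "-0.179 0.264 0 0 0 -0.63 1" --pt "-0.179 0.264 0 0 0 -0.63 1" --pt "-0.179 0.264 0 0 0 -0.63 1" --pt "-0.179 0.264 0 0 0 -0.63 1" --pt "-0.179 0.264 0 0 0 -0.63 1"

```text
time: 14.15
ee_pos: [0.5993, -0.0197, 0.1487]
tool_rot: [-3.14, 0.001, 0.799]
wrist_force: [0.6, -0.5, -0.9]
grip_width: 0.451
finger_force: 20.0
```

Call:
move_arm --pt "-0.483 0.105 0 0 0 -0.62 1" --pt "-0.483 0.105 0 0 0 -0.62 1" --pt "-0.483 0.105 0 0 0 -0.62 1" --pt "-0.483 0.105 0 0 0 -0.62 1" --pt "-0.483 0.105 0 0 0 -0.62 1" --pt "-0.483 0.105 0 0 0 -0.62 1" --pt "-0.483 0.105 0 0 0 -0.62 1" --pt "-0.483 0.105 0 0 0 -0.62 1" --pt "-0.483 0.105 0 0 0 -0.62 1" --pt "-0.483 0.105 0 0 0 -0.62 1"

```text
time: 15.15
ee_pos: [0.4959, -0.1872, 0.1499]
tool_rot: [-3.141, 0.0, 1.729]
wrist_force: [0.1, 0.4, -0.1]
grip_width: 0.452
finger_force: 20.0
```

```bash
python3 - <<'E'
from fit import *
im=grab("wrist"); save(im,"w5"); s=im["_s"]; print(np.round(s["ee_pos"],4),np.round(s["tool_rot"],3),s["time"],s["grip_width"])
print(fit([im],"tray_three",(.4865,.141,.04)))
rows((.4957,-.1878,.019,1.73))
E
```

```text
[ 0.4959 -0.1872  0.1499] [-3.141  0.     1.729] 15.15 0.45185944192426486
None
[-0.001, -0.001, 0.327] [-0.0, 0.0, -0.0] rows 2.6
```

View pics/w5.png

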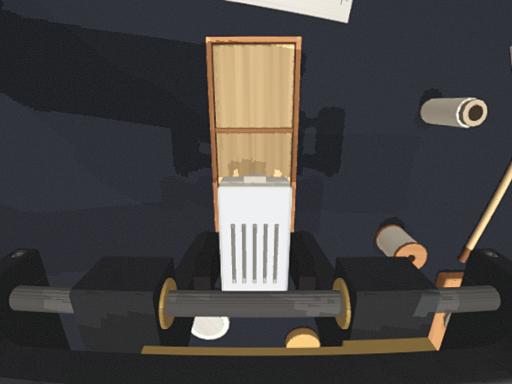

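The box is held square and lined up with tray_two's oblong compartment, with the divider at row 130. Lower it, open a little and lift.

Call:
move_arm --pt "0 0 0.1 0 0 0 1" --pt "0 0 0.2 0 0 0 1" --pt "0 0 0.28 0 0 0 1" --pt "0 0 0.31 0 0 0 1" --pt "0 0 0.326 0 0 0 1" --pt "0 0 0.326 0 0 0 1" --pt "0 0 0.326 0 0 0 -0.06" --pt "0 0 0.326 0 0 0 -0.06" --pt "0 0 0.326 0 0 0 -0.06" --pt "0 0 0.326 0 0 0 -0.06"

```text
time: 16.2
ee_pos: [0.4961, -0.1878, 0.0201]
tool_rot: [3.141, 0.001, 1.73]
wrist_force: [-0.2, 0.3, 0.9]
grip_width: 0.53
finger_force: 0.0
```

Call:
move_arm --pt "0 0 -0.03 0 0 0 -0.06" --pt "0 0 -0.1 0 0 0 -1" --pt "0 0 -0.2 0 0 0 -1" --pt "0 0 -0.326 0 0 0 -1" --pt "0 0 -0.326 0 0 0 -1" --pt "0 0 -0.326 0 0 0 -1"

```text
time: 16.8
ee_pos: [0.4964, -0.188, 0.1516]
tool_rot: [3.139, 0.002, 1.73]
wrist_force: [-1.0, -0.2, -0.9]
grip_width: 0.959
finger_force: 0.0
```

```bash
python3 - <<'E'
from fit import *
im=grab("wrist"); s=im["_s"]; print(np.round(s["ee_pos"],4),np.round(s["tool_rot"],3),s["time"],s["grip_width"])
print([d for d in r.spot_point("wrist","needle_box")[:1]], [at(im,d["location"],.004)[:2] for d in r.spot_point("wrist","needle_box")[:1]])
print(fit([im],"spool",(.672,-.2325,0)),fit([im],"tube",(.669,-.079,0)))
# next: tin
rows((.464,-.370,.15,1.57))
E
```

```text
[ 0.4964 -0.188   0.1516] [3.139e+00 2.000e-03 1.730e+00] 16.8 0.95878638615385
[{'location': [177.3, 254.3], 'score': 0.88}] [array([ 0.49535687, -0.18358684])]
(array([ 0.6715, -0.2305,  0.1323]), np.float64(0.12), 1) (array([ 0.6693, -0.0792,  0.0753]), np.float64(0.074), 1)
[-0.438, -0.148, -0.003] [-0.001, -0.0, 0.107] rows 3.7
```

The box is in place. Next is the pin tin.

Call:
move_arm --pt "-0.438 -0.148 0 0 0 0.107 -1" --pt "-0.438 -0.148 0 0 0 0.107 -1" --pt "-0.438 -0.148 0 0 0 0.107 -1" --pt "-0.438 -0.148 0 0 0 0.107 -1" --pt "-0.438 -0.148 0 0 0 0.107 -1" --pt "-0.438 -0.148 0 0 0 0.107 -1"

```text
time: 17.55
ee_pos: [0.4643, -0.3696, 0.1485]
tool_rot: [-3.14, -0.002, 1.569]
wrist_force: [0.3, 0.8, 0.0]
grip_width: 0.999
finger_force: 0.0
```

```bash
python3 - <<'E'
from fit import *
im=grab("wrist"); s=im["_s"]; print(np.round(s["ee_pos"],4),np.round(s["tool_rot"],3),s["time"],s["grip_width"])
print(fit([im],"pin_tin",(.464,-.370,0))); q=[.4642,-.370]
rows((*q,.0155,1.57))
chain((*q,.15,1.57),(.49,-.1,.15,1.59),(.5237,.1750,.15,1.61),(.5237,.1750,.0205,1.61))
E
```

```text
[ 0.4643 -0.3696  0.1485] [-3.140e+00 -2.000e-03  1.569e+00] 17.55 0.9992769680799364
(array([ 0.4646, -0.3695,  0.0057]), np.float64(0.054), 1)
[-0.005, -0.002, 0.333] [-0.001, -0.002, 0.001] rows 2.7
[0.675, 0.064, 0.0] [0.0, 0.0, -0.013] rows 5.4
[0.686, 0.097, 0.0] [0.0, 0.0, -0.013] rows 5.5
[0.0, 0.0, 0.324] [0.0, 0.0, 0.0] rows 2.6
```

Call:
move_arm --pt "0 0 0.1 0 0 0 -1" --pt "0 0 0.2 0 0 0 -1" --pt "0 0 0.29 0 0 0 -1" --pt "0 0 0.335 0 0 0 -1" --pt "0 0 0.335 0 0 0 1" --pt "0 0 0.335 0 0 0 1" --pt "0 0 0.335 0 0 0 1" --pt "0 0 0.335 0 0 0 1" --pt "0 0 0.335 0 0 0 1" --pt "0 0 0.335 0 0 0 1" --grip_force 25

```text
time: 18.6
ee_pos: [0.4658, -0.3706, 0.0173]
tool_rot: [3.14, 0.001, 1.57]
wrist_force: [-1.4, 0.6, 6.8]
grip_width: 0.603
finger_force: 25.0
```

Call:
move_arm --pt "0 0 0 0 0 0 1" --pt "0 0 0 0 0 0 1" --pt "0 0 0 0 0 0 1"

```text
time: 18.9
ee_pos: [0.4658, -0.3706, 0.0173]
tool_rot: [3.14, 0.001, 1.57]
wrist_force: [-1.6, -0.3, 7.7]
grip_width: 0.607
finger_force: 25.0
```

Call:
move_arm --pt "0 0 -0.1 0 0 0 1" --pt "0 0 -0.2 0 0 0 1" --pt "0 0 -0.335 0 0 0 1" --pt "0 0 -0.335 0 0 0 1" --pt "0 0 -0.335 0 0 0 1"

```text
time: 19.4
ee_pos: [0.4656, -0.3707, 0.1514]
tool_rot: [3.14, 0.002, 1.569]
wrist_force: [-0.8, 0.5, -1.1]
grip_width: 0.603
finger_force: 25.0
```

```bash
python3 - <<'E'
from fit import *
im=grab("wrist"); save(im,"w6"); s=im["_s"]; print(np.round(s["ee_pos"],4),np.round(s["tool_rot"],3),s["time"],s["grip_width"],np.round(s["wrist_force"],1))
E
```

```text
[ 0.4656 -0.3707  0.1514] [3.140e+00 2.000e-03 1.569e+00] 19.4 0.6032677425732911 [-0.8  0.5 -1.1]
```

View pics/w6.png

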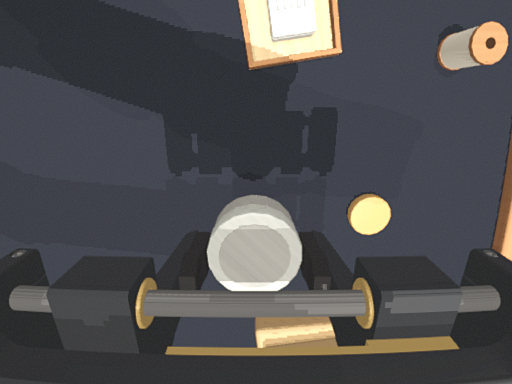

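The tin is held level at (250,255), and the box is visible in its tray at (12,292). Now I'll carry the tin to the larger compartment of tray_three.

```bash
python3 - <<'E'
from h import *
rows((.49,-.1,.15,1.59)); chain((.49,-.1,.15,1.59),(.5237,.1750,.15,1.61))
E
```

```text
[0.675, 0.063, -0.001] [-0.0, 0.0, -0.014] rows 5.4
[0.686, 0.097, 0.0] [0.0, 0.0, -0.013] rows 5.5
```

Call:
move_arm --pt "0.675 0.062 0 0 0 -0.013 1" --pt "0.675 0.062 0 0 0 -0.013 1" --pt "0.675 0.062 0 0 0 -0.013 1" --pt "0.675 0.062 0 0 0 -0.013 1" --pt "0.675 0.062 0 0 0 -0.013 1" --pt "0.675 0.062 0 0 0 -0.013 1" --pt "0.675 0.062 0 0 0 -0.013 1"

```text
time: 20.15
ee_pos: [0.4892, -0.0956, 0.1485]
tool_rot: [-3.139, -0.003, 1.596]
wrist_force: [-1.3, -0.7, -1.1]
grip_width: 0.606
finger_force: 25.0
```

Call:
move_arm --pt "0.686 0.097 0 0 0 -0.013 1" --pt "0.686 0.097 0 0 0 -0.013 1" --pt "0.686 0.097 0 0 0 -0.013 1" --pt "0.686 0.097 0 0 0 -0.013 1" --pt "0.686 0.097 0 0 0 -0.013 1" --pt "0.686 0.097 0 0 0 -0.013 1" --pt "0.686 0.097 0 0 0 -0.013 1" --pt "0.686 0.097 0 0 0 -0.013 1" --pt "0.686 0.097 0 0 0 -0.013 1"

```text
time: 21.05
ee_pos: [0.5238, 0.1723, 0.1487]
tool_rot: [-3.14, 0.002, 1.606]
wrist_force: [0.9, -0.2, -0.8]
grip_width: 0.603
finger_force: 25.0
```

```bash
python3 - <<'E'
from fit import *
im=grab("scene"); s=im["_s"]; print(np.round(s["ee_pos"],4),np.round(s["tool_rot"],3),s["time"],s["grip_width"])
z=s["ee_pos"][2]-.0173
rows((.5237,.1750,.0225,1.61))
E
```

```text
[0.5238 0.1723 0.1487] [-3.140e+00  2.000e-03  1.606e+00] 21.05 0.6033349424114275
[0.007, 0.0, 0.316] [-0.001, 0.001, -0.003] rows 2.5
```

Call:
move_arm --pt "0 0 0 0 0 0 1" --pt "0 0 0 0 0 0 1" --pt "0 0 0.1 0 0 0 1" --pt "0 0 0.2 0 0 0 1" --pt "0 0 0.26 0 0 0 1" --pt "0 0 0.29 0 0 0 1" --pt "0 0 0.29 0 0 0 1"

```text
time: 21.8
ee_pos: [0.5231, 0.1746, 0.0329]
tool_rot: [-3.139, 0.001, 1.609]
wrist_force: [0.5, 0.1, -0.7]
grip_width: 0.606
finger_force: 25.0
```

```bash
python3 - <<'E'
from fit import *
im=grab("scene"); s=im["_s"]; print(np.round(s["ee_pos"],4),np.round(s["tool_rot"],3),s["time"],np.round(s["wrist_force"],1))
rows((.5237,.1750,.0225,1.61))
E
```

```text
[0.5231 0.1746 0.0329] [-3.139e+00  1.000e-03  1.609e+00] 21.8 [ 0.5  0.1 -0.7]
[-0.0, -0.001, 0.029] [-0.0, -0.0, -0.001] rows 0.2
```

Call:
move_arm --pt "0 0 0.015 0 0 0 1" --pt "0 0 0.027 0 0 0 1" --pt "0 0 0.027 0 0 0 1" --pt "0 0 0.027 0 0 0 -0.5" --pt "0 0 0.027 0 0 0 -0.5" --pt "0 0 0.027 0 0 0 -0.5" --pt "0 0 0.027 0 0 0 -0.5"

```text
time: 22.55
ee_pos: [0.524, 0.1751, 0.0233]
tool_rot: [3.141, -0.0, 1.609]
wrist_force: [-0.4, -0.3, -0.9]
grip_width: 0.747
finger_force: 0.0
```

Call:
move_arm --pt "0 0 -0.03 0 0 0 -1" --pt "0 0 -0.1 0 0 0 -1" --pt "0 0 -0.2 0 0 0 -1" --pt "0 0 -0.31 0 0 0 -1" --pt "0 0 -0.31 0 0 0 -1" --pt "0 0 -0.31 0 0 0 -1"

```text
time: 23.15
ee_pos: [0.5246, 0.1752, 0.1486]
tool_rot: [3.139, -0.0, 1.609]
wrist_force: [0.0, -0.3, -0.4]
grip_width: 0.994
finger_force: 0.0
```

```bash
python3 - <<'E'
from fit import *
im=grab("wrist"); s=im["_s"]; print(np.round(s["ee_pos"],4),np.round(s["tool_rot"],3),s["time"],s["grip_width"])
for d in r.spot_point("wrist","pin_tin")[:2]: print(d,at(im,d["location"],.004))
print(fit([im],"cone",(.468,.363,0)))
rows((.468,.363,.2,1.57))
save(im,"w7")
E
```

```text
[0.5246 0.1752 0.1486] [ 3.139 -0.     1.609] 23.15 0.9935354113285747
None
[0.476, -0.12, -0.134] [-0.001, 0.0, 0.026] rows 4.1
```

View pics/w7.png

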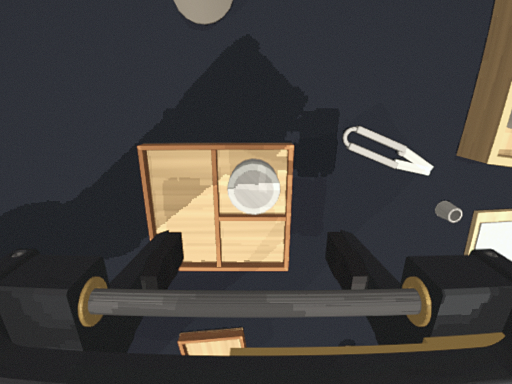

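The tin sits in the larger compartment at (187,253). The snips' bow (135,348) and tips (165,430) confirm their direction. Next is the cone.

Call:
move_arm --pt "0.476 -0.12 -0.134 0 0 0.026 -1" --pt "0.476 -0.12 -0.134 0 0 0.026 -1" --pt "0.476 -0.12 -0.134 0 0 0.026 -1" --pt "0.476 -0.12 -0.134 0 0 0.026 -1" --pt "0.476 -0.12 -0.134 0 0 0.026 -1" --pt "0.476 -0.12 -0.134 0 0 0.026 -1" --pt "0.476 -0.12 -0.134 0 0 0.026 -1"

```text
time: 23.95
ee_pos: [0.4689, 0.3616, 0.1992]
tool_rot: [-3.14, 0.003, 1.569]
wrist_force: [-0.1, -0.7, -0.1]
grip_width: 0.999
finger_force: 0.0
```

```bash
python3 - <<'E'
from fit import *
im=grab("wrist"); s=im["_s"]; print(np.round(s["ee_pos"],4),np.round(s["tool_rot"],3),s["time"],s["grip_width"])
f=fit([im],"cone",(.468,.363,0)); print(f)
rows((.4683,.3626,.036,1.57))
E
```

```text
[0.4689 0.3616 0.1992] [-3.140e+00  3.000e-03  1.569e+00] 23.95 0.9985179687093422
(array([0.4694, 0.3595, 0.0123]), np.float64(0.035), 1)
[0.005, -0.002, 0.408] [-0.001, 0.002, -0.002] rows 3.3
```

Call:
move_arm --pt "0 0 0.1 0 0 0 -1" --pt "0 0 0.2 0 0 0 -1" --pt "0 0 0.3 0 0 0 -1" --pt "-0.003 0 0.37 0 0 0 -1" --pt "-0.003 0 0.408 0 0 0 -1" --pt "-0.003 0 0.408 0 0 0 1" --pt "-0.003 0 0.408 0 0 0 1" --pt "-0.003 0 0.408 0 0 0 1" --pt "-0.003 0 0.408 0 0 0 1" --pt "-0.003 0 0.408 0 0 0 1" --grip_force 25

```text
time: 25.0
ee_pos: [0.4693, 0.3628, 0.0386]
tool_rot: [3.14, -0.001, 1.57]
wrist_force: [-0.5, -0.6, 3.6]
grip_width: 0.575
finger_force: 25.3
```

Call:
move_arm --pt "0 0 0 0 0 0 1" --pt "0 0 0 0 0 0 1" --pt "0 0 0 0 0 0 1"

```text
time: 25.3
ee_pos: [0.4694, 0.3628, 0.0385]
tool_rot: [3.14, -0.001, 1.57]
wrist_force: [-0.1, -0.7, 6.6]
grip_width: 0.573
finger_force: 25.2
```

```bash
python3 - <<'E'
from h import *
rows((.468,.3626,.17,1.57)); chain((.468,.3626,.17,1.57),(.48,.13,.17,1.65),(.48,-.089,.17,1.73),(.48,-.089,.041,1.73))
E
```

```text
[-0.0, -0.003, -0.329] [0.001, -0.0, -0.0] rows 2.6
[-0.581, 0.03, 0.0] [-0.0, 0.0, -0.053] rows 4.7
[-0.546, -0.043, 0.0] [-0.0, 0.0, -0.053] rows 4.4
[-0.0, 0.0, 0.322] [0.0, -0.0, 0.0] rows 2.6
```

Call:
move_arm --pt "0 0 -0.08 0 0 0 1" --pt "0 0 -0.17 0 0 0 1" --pt "0 0 -0.26 0 0 0 1" --pt "0 0 -0.335 0 0 0 1" --pt "0 0 -0.335 0 0 0 1" --pt "0 0 -0.335 0 0 0 1"

```text
time: 25.9
ee_pos: [0.4688, 0.3621, 0.1716]
tool_rot: [3.141, 0.0, 1.57]
wrist_force: [-0.1, -1.4, -1.8]
grip_width: 0.576
finger_force: 24.9
```

Call:
move_arm --pt "-0.1 0.005 0 0 0 -0.01 1" --pt "-0.2 0.01 0 0 0 -0.02 1" --pt "-0.3 0.015 0 0 0 -0.03 1" --pt "-0.4 0.02 0 0 0 -0.04 1" --pt "-0.5 0.025 0 0 0 -0.053 1" --pt "-0.58 0.03 0 0 0 -0.053 1" --pt "-0.58 0.03 0 0 0 -0.053 1" --pt "-0.58 0.03 0 0 0 -0.053 1"

```text
time: 26.7
ee_pos: [0.4797, 0.1294, 0.1703]
tool_rot: [-3.139, 0.0, 1.647]
wrist_force: [0.5, -0.0, -0.2]
grip_width: 0.571
finger_force: 24.9
```

Call:
move_arm --pt "-0.1 -0.01 0 0 0 -0.01 1" --pt "-0.2 -0.02 0 0 0 -0.02 1" --pt "-0.3 -0.03 0 0 0 -0.03 1" --pt "-0.4 -0.035 0 0 0 -0.04 1" --pt "-0.5 -0.04 0 0 0 -0.053 1" --pt "-0.546 -0.043 0 0 0 -0.053 1" --pt "-0.546 -0.043 0 0 0 -0.053 1" --pt "-0.546 -0.043 0 0 0 -0.053 1" --pt "-0.546 -0.043 0 0 0 -0.053 1"

```text
time: 27.6
ee_pos: [0.4806, -0.0863, 0.1714]
tool_rot: [3.141, -0.001, 1.732]
wrist_force: [0.2, -0.7, -0.7]
grip_width: 0.568
finger_force: 24.9
```

```bash
python3 - <<'E'
from fit import *
im=grab("wrist"); s=im["_s"]; print(np.round(s["ee_pos"],4),np.round(s["tool_rot"],3),s["time"],s["grip_width"],s["finger_force"])
rows((.48,-.089,.0435,1.73)); save(im,"w8")
E
```

```text
[ 0.4806 -0.0863  0.1714] [ 3.141e+00 -1.000e-03  1.732e+00] 27.6 0.5675557031551213 24.866093003656715
[-0.006, -0.003, 0.32] [0.0, -0.001, 0.002] rows 2.6
```

View pics/w8.png

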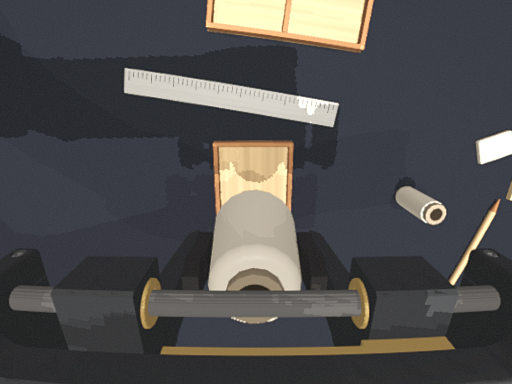

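The cone hangs over the square compartment and is creeping slowly down in the grip, so I'll set it down now and allow for that.

Call:
move_arm --pt "-0.006 -0.003 0.1 0 0 0 1" --pt "-0.006 -0.003 0.2 0 0 0 1" --pt "-0.006 -0.003 0.26 0 0 0 1" --pt "-0.006 -0.003 0.285 0 0 0 1" --pt "-0.006 -0.003 0.3 0 0 0 1" --pt "-0.006 -0.003 0.305 0 0 0 1" --pt "-0.006 -0.003 0.305 0 0 0 1"

```text
time: 28.35
ee_pos: [0.4804, -0.0912, 0.0503]
tool_rot: [3.14, 0.0, 1.729]
wrist_force: [-0.4, 0.4, 0.3]
grip_width: 0.576
finger_force: 24.9
```

Call:
move_arm --pt "0 0 0.005 0 0 0 1" --pt "0 0 0.01 0 0 0 1" --pt "0 0 0.01 0 0 0 1"

```text
time: 28.65
ee_pos: [0.4797, -0.0915, 0.0457]
tool_rot: [3.141, 0.0, 1.729]
wrist_force: [0.2, 0.2, -0.5]
grip_width: 0.572
finger_force: 24.9
```

Call:
move_arm --pt "0 0 0.006 0 0 0 1" --pt "0 0 0.006 0 0 0 1"

```text
time: 28.85
ee_pos: [0.4795, -0.0914, 0.0429]
tool_rot: [-3.141, -0.0, 1.729]
wrist_force: [0.0, 0.0, -0.6]
grip_width: 0.571
finger_force: 24.9
```

Call:
move_arm --pt "0 0 0.003 0 0 0 1" --pt "0 0 0.003 0 0 0 1" --pt "0 0 0.003 0 0 0 -1" --pt "0 0 0.003 0 0 0 -1" --pt "0 0 0.003 0 0 0 -1" --pt "0 0 0.003 0 0 0 -1" --pt "0 0 0.003 0 0 0 -1" --pt "0 0 0.003 0 0 0 -1"

```text
time: 29.65
ee_pos: [0.4796, -0.0913, 0.0419]
tool_rot: [-3.142, -0.0, 1.729]
wrist_force: [-0.7, -0.3, -0.9]
grip_width: 0.993
finger_force: 0.0
```

Call:
move_arm --pt "0 0 -0.05 0 0 0 -1" --pt "0 0 -0.15 0 0 0 -1" --pt "0 0 -0.25 0 0 0 -1" --pt "0 0 -0.37 0 0 0 -1" --pt "0 0 -0.37 0 0 0 -1" --pt "0 0 -0.37 0 0 0 -1"

```text
time: 30.25
ee_pos: [0.4801, -0.0917, 0.1907]
tool_rot: [3.14, 0.001, 1.728]
wrist_force: [0.4, -0.3, -0.2]
grip_width: 1.001
finger_force: 0.0
```

```bash
python3 - <<'E'
from fit import *
im=grab("wrist"); s=im["_s"]; print(np.round(s["ee_pos"],4),np.round(s["tool_rot"],3),s["time"],s["grip_width"])
for q in("cone","needle_box"):
  for d in r.spot_point("wrist",q)[:1]: print(q,d,at(im,d["location"],.004).round(3))
rows((.672,-.2325,.15,1.57))
E
```

```text
[ 0.4801 -0.0917  0.1907] [3.140e+00 1.000e-03 1.728e+00] 30.25 1.000975420369779
cone {'location': [177.8, 255.6], 'score': 0.75} [ 0.482 -0.098  0.004]
needle_box {'location': [238.3, 256.3], 'score': 0.93} [ 0.497 -0.182  0.004]
[-0.425, 0.422, 0.095] [-0.002, -0.0, 0.106] rows 4.9
```

The cone is in. Next is the spool, with the grip line turned away from the cone rack.

```bash
python3 - <<'E'
from h import *
rows((.672,-.2325,.15,.4))
E
```

```text
[-0.425, 0.422, 0.095] [-0.002, 0.001, 0.886] rows 8.9
```

Call:
move_arm --pt "-0.425 0.422 0.095 0 0 0.886 -1" --pt "-0.425 0.422 0.095 0 0 0.886 -1" --pt "-0.425 0.422 0.095 0 0 0.886 -1" --pt "-0.425 0.422 0.095 0 0 0.886 -1" --pt "-0.425 0.422 0.095 0 0 0.886 -1" --pt "-0.425 0.422 0.095 0 0 0.886 -1" --pt "-0.425 0.422 0.095 0 0 0.886 -1" --pt "-0.425 0.422 0.095 0 0 0.886 -1" --pt "-0.425 0.422 0.095 0 0 0.886 -1" --pt "-0.425 0.422 0.095 0 0 0.886 -1"

```text
time: 31.4
ee_pos: [0.6723, -0.232, 0.15]
tool_rot: [-3.14, 0.003, 0.4]
wrist_force: [0.1, -0.6, -0.2]
grip_width: 1.001
finger_force: 0.0
```

Call:
move_arm --pt "0 0 0 0 0 0 -1" --pt "0 0 0 0 0 0 -1"

```text
time: 31.6
ee_pos: [0.6727, -0.2324, 0.1511]
tool_rot: [-3.141, 0.001, 0.403]
wrist_force: [0.7, 1.0, 0.6]
grip_width: 1.0
finger_force: 0.0
```

```bash
python3 - <<'E'
from fit import *
im=grab("wrist"); s=im["_s"]; print(np.round(s["ee_pos"],4),np.round(s["tool_rot"],3),s["time"],s["grip_width"])
print(fit([im],"spool",(.672,-.2325,0)),fit([im],"tube",(.669,-.079,0)))
rows((.672,-.2325,.018,.4))
E
```

```text
[ 0.6727 -0.2324  0.1511] [-3.141e+00  1.000e-03  4.030e-01] 31.6 0.9998530219754449
(array([ 0.6714, -0.2317, -0.0035]), np.float64(0.061), 1) (array([ 0.6701, -0.0792,  0.0098]), np.float64(0.084), 1)
[-0.002, -0.001, 0.333] [-0.0, 0.0, 0.001] rows 2.7
```

Call:
move_arm --pt "0 0 0.1 0 0 0 -1" --pt "0 0 0.2 0 0 0 -1" --pt "-0.002 -0.001 0.29 0 0 0 -1" --pt "-0.002 -0.001 0.332 0 0 0 -1" --pt "-0.002 -0.001 0.332 0 0 0 -1" --pt "-0.002 -0.001 0.332 0 0 0 1" --pt "-0.002 -0.001 0.332 0 0 0 1" --pt "-0.002 -0.001 0.332 0 0 0 1" --pt "-0.002 -0.001 0.332 0 0 0 1" --pt "-0.002 -0.001 0.332 0 0 0 1" --grip_force 20

```text
time: 32.65
ee_pos: [0.6726, -0.2327, 0.0198]
tool_rot: [3.141, -0.001, 0.4]
wrist_force: [0.3, 0.7, 0.7]
grip_width: 0.572
finger_force: 0.0
```

Call:
move_arm --pt "0 0 0 0 0 0 1" --pt "0 0 0 0 0 0 1" --pt "0 0 0 0 0 0 1" --pt "0 0 0 0 0 0 1" --pt "0 0 0 0 0 0 1" --pt "0 0 0 0 0 0 1"

```text
time: 33.25
ee_pos: [0.6722, -0.2326, 0.0191]
tool_rot: [3.142, 0.0, 0.4]
wrist_force: [0.3, -0.6, 1.5]
grip_width: 0.379
finger_force: 20.0
```

```bash
python3 - <<'E'
from h import *
rows((.672,-.2325,.16,.4)); chain((.672,-.2325,.16,.4),(.60,-.07,.16,1.0),(.5266,.102,.16,1.61))
E
```

```text
[-0.0, -0.0, -0.352] [0.0, 0.0, -0.0] rows 2.8
[-0.008, -0.444, -0.0] [-0.0, 0.0, -0.4] rows 4.0
[0.263, -0.387, 0.0] [0.0, 0.0, -0.407] rows 4.1
```

Call:
move_arm --pt "0 0 -0.1 0 0 0 1" --pt "0 0 -0.2 0 0 0 1" --pt "0 0 -0.29 0 0 0 1" --pt "0 0 -0.352 0 0 0 1" --pt "0 0 -0.352 0 0 0 1" --pt "0 0 -0.352 0 0 0 1"

```text
time: 33.85
ee_pos: [0.672, -0.2326, 0.1596]
tool_rot: [3.141, 0.0, 0.4]
wrist_force: [0.2, -1.1, -1.3]
grip_width: 0.383
finger_force: 20.0
```

Call:
move_arm --pt "-0.008 -0.444 0 0 0 -0.4 1" --pt "-0.008 -0.444 0 0 0 -0.4 1" --pt "-0.008 -0.444 0 0 0 -0.4 1" --pt "-0.008 -0.444 0 0 0 -0.4 1" --pt "-0.008 -0.444 0 0 0 -0.4 1" --pt "-0.008 -0.444 0 0 0 -0.4 1" --pt "-0.008 -0.444 0 0 0 -0.4 1"

```text
time: 34.55
ee_pos: [0.6, -0.0721, 0.1588]
tool_rot: [-3.141, 0.001, 0.996]
wrist_force: [-1.0, -0.4, -0.4]
grip_width: 0.378
finger_force: 20.0
```

Call:
move_arm --pt "0.263 -0.387 0 0 0 -0.407 1" --pt "0.263 -0.387 0 0 0 -0.407 1" --pt "0.263 -0.387 0 0 0 -0.407 1" --pt "0.263 -0.387 0 0 0 -0.407 1" --pt "0.263 -0.387 0 0 0 -0.407 1" --pt "0.263 -0.387 0 0 0 -0.407 1" --pt "0.263 -0.387 0 0 0 -0.407 1" --pt "0.263 -0.387 0 0 0 -0.407 1"

```text
time: 35.35
ee_pos: [0.5275, 0.0999, 0.1596]
tool_rot: [-3.141, 0.001, 1.606]
wrist_force: [-0.3, -0.2, 0.7]
grip_width: 0.377
finger_force: 20.0
```

```bash
python3 - <<'E'
from fit import *
s=r.observe(); print(np.round(s["ee_pos"],4),np.round(s["tool_rot"],3),s["time"],s["grip_width"])
rows((.5266,.102,.032,1.61))
E
```

```text
[0.5275 0.0999 0.1596] [-3.141e+00  1.000e-03  1.606e+00] 35.35 0.37705604116130004
[0.006, -0.002, 0.319] [-0.0, 0.001, -0.003] rows 2.6
```

Descend to just above, then lower to the floor and release. Tips stay above the rim.

Call:
move_arm --pt "0.002 0 0.1 0 0 0 1" --pt "0.002 0 0.2 0 0 0 1" --pt "0.002 0 0.28 0 0 0 1" --pt "0.002 0 0.319 0 0 0 1" --pt "0.002 0 0.331 0 0 0 1" --pt "0.002 0 0.337 0 0 0 1" --pt "0.002 0 0.337 0 0 0 1"

```text
time: 36.05
ee_pos: [0.5277, 0.1028, 0.0261]
tool_rot: [3.14, -0.0, 1.61]
wrist_force: [0.3, 0.4, -0.7]
grip_width: 0.377
finger_force: 20.0
```

Call:
move_arm --pt "0 0 0.003 0 0 0 1" --pt "0 0 0.003 0 0 0 -0.15" --pt "0 0 0.003 0 0 0 -0.15" --pt "0 0 0.003 0 0 0 -0.15" --pt "0 0 0.003 0 0 0 -0.15" --pt "0 0 0.003 0 0 0 -0.15"

```text
time: 36.65
ee_pos: [0.5267, 0.1028, 0.024]
tool_rot: [3.142, -0.0, 1.61]
wrist_force: [0.4, 0.3, -0.4]
grip_width: 0.574
finger_force: 0.0
```

Call:
move_arm --pt "0 0 -0.05 0 0 0 -0.15" --pt "0 0 -0.13 0 0 0 -0.5" --pt "0 0 -0.23 0 0 0 -0.5" --pt "0 0 -0.34 0 0 0 -0.5" --pt "0 0 -0.34 0 0 0 -0.5" --pt "0 0 -0.34 0 0 0 -0.5"

```text
time: 37.25
ee_pos: [0.5272, 0.1026, 0.1605]
tool_rot: [3.14, 0.0, 1.61]
wrist_force: [0.3, -0.4, -0.1]
grip_width: 0.752
finger_force: 0.0
```

```bash
python3 - <<'E'
from fit import *
im=grab("wrist"); s=im["_s"]; print(np.round(s["ee_pos"],4),np.round(s["tool_rot"],3),s["time"],s["grip_width"])
for q in("spool","pin_tin","snips"):
  for d in r.spot_point("wrist",q)[:1]: print(q,d,at(im,d["location"],.004).round(3))
print(fit([im],"snips",(.6715,.2158,-.32)))
g=np.array([.6712,.2158])-.012*np.array([np.cos(.32),-np.sin(.32)]); print(g)
rows((.62,.16,.16,.7)); chain((.62,.16,.16,.7),(*g,.16,-.32))
E
```

```text
[0.5272 0.1026 0.1605] [3.14 0.   1.61] 37.25 0.7524529572169805
spool {'location': [176.8, 255.3], 'score': 0.7} [0.528 0.106 0.004]
pin_tin {'location': [114.9, 253.8], 'score': 0.7} [0.523 0.175 0.004]
snips {'location': [80.2, 391.6], 'score': 0.96} [0.669 0.218 0.004]
(array([ 0.6704,  0.2153, -0.347 ]), np.float64(0.074), 1)
[0.65980917 0.2195748 ]
[0.134, 0.241, -0.005] [-0.002, 0.001, 0.607] rows 6.1
[0.172, -0.05, 0.0] [-0.0, -0.0, 0.68] rows 6.8
```

Call:
move_arm --pt "0.134 0.241 0 0 0 0.607 -0.4" --pt "0.134 0.241 0 0 0 0.607 -0.4" --pt "0.134 0.241 0 0 0 0.607 -0.4" --pt "0.134 0.241 0 0 0 0.607 -0.4" --pt "0.134 0.241 0 0 0 0.607 -0.4" --pt "0.134 0.241 0 0 0 0.607 -0.4" --pt "0.134 0.241 0 0 0 0.607 -0.4" --pt "0.134 0.241 0 0 0 0.607 -0.4"

```text
time: 38.25
ee_pos: [0.6204, 0.1601, 0.159]
tool_rot: [-3.141, 0.002, 0.704]
wrist_force: [0.5, 0.3, -0.4]
grip_width: 0.701
finger_force: 0.0
```

Call:
move_arm --pt "0.172 -0.05 0 0 0 0.68 -0.4" --pt "0.172 -0.05 0 0 0 0.68 -0.4" --pt "0.172 -0.05 0 0 0 0.68 -0.4" --pt "0.172 -0.05 0 0 0 0.68 -0.4" --pt "0.172 -0.05 0 0 0 0.68 -0.4" --pt "0.172 -0.05 0 0 0 0.68 -0.4" --pt "0.172 -0.05 0 0 0 0.68 -0.4" --pt "0.172 -0.05 0 0 0 0.68 -0.4" --pt "0.172 -0.05 0 0 0 0.68 -0.4" --pt "0.172 -0.05 0 0 0 0.68 -0.4"

```text
time: 39.25
ee_pos: [0.6605, 0.2196, 0.1596]
tool_rot: [3.141, 0.0, -0.317]
wrist_force: [0.1, -0.2, 0.1]
grip_width: 0.699
finger_force: 0.0
```

```bash
python3 - <<'E'
from fit import *
im=grab("wrist"); s=im["_s"]; print(np.round(s["ee_pos"],4),np.round(s["tool_rot"],3),s["time"],s["grip_width"])
f=fit([im],"snips",(.671,.2158,-.33)); print(f)
x,y,t=(.671,.2155,-.33) if f is None else f[0]
g=(x-.012*np.cos(t),y-.012*np.sin(t)); print(g)
rows((*g,.03,t),(*g,.0035,t))
E
```

```text
[0.6605 0.2196 0.1596] [ 3.141  0.    -0.317] 39.25 0.6986918233990985
(array([ 0.671 ,  0.2147, -0.3404]), np.float64(0.103), 1)
(np.float64(0.659688545656704), np.float64(0.21870637000781604))
[-0.001, 0.003, 0.324] [0.0, 0.0, 0.015] rows 2.6
[-0.001, 0.003, 0.39] [0.0, 0.0, 0.015] rows 3.1
```

Call:
move_arm --pt "0 0.001 0.1 0 0 0.015 -0.4" --pt "0 0.002 0.2 0 0 0.015 -0.4" --pt "0 0.003 0.29 0 0 0.015 -0.4" --pt "0 0.003 0.35 0 0 0.015 -0.4" --pt "0 0.003 0.38 0 0 0.015 -0.4" --pt "0 0.003 0.39 0 0 0.015 -0.4" --pt "0 0.003 0.39 0 0 0.015 -0.4" --pt "0 0.003 0.39 0 0 0.015 -0.4"

```text
time: 40.1
ee_pos: [0.6614, 0.219, 0.0055]
tool_rot: [-3.14, -0.002, -0.342]
wrist_force: [0.1, 0.1, -0.0]
grip_width: 0.705
finger_force: 0.0
```

Call:
move_arm --pt "0 0 0 0 0 0 1" --pt "0 0 0 0 0 0 1" --pt "0 0 0 0 0 0 1" --pt "0 0 0 0 0 0 1" --pt "0 0 0 0 0 0 1" --pt "0 0 0 0 0 0 1" --pt "0 0 0 0 0 0 1" --pt "0 0 0 0 0 0 1" --grip_force 20

```text
time: 40.9
ee_pos: [0.6603, 0.2186, 0.004]
tool_rot: [-3.142, -0.0, -0.343]
wrist_force: [-0.5, 0.1, 1.5]
grip_width: 0.293
finger_force: 20.0
```

```bash
python3 - <<'E'
from h import *
T=T_of([.4865,.141,0],[0,0,.04])
p=T@[-.0405,-.012,0,1]; print(p[:2])   # grasp point is 12 mm behind the snips' centre
s=r.observe(); y0=s["tool_rot"][2]; x,y=s["ee_pos"][:2]
rows((x,y,.15,y0)); chain((x,y,.15,y0),(.56,.18,.15,.6),(p[0],p[1],.15,1.611))
E
```

```text
[0.44651227 0.12739003]
[0.0, -0.0, -0.365] [-0.0, -0.0, 0.0] rows 2.9
[-0.204, 0.175, 0.0] [0.0, 0.0, -0.628] rows 6.3
[-0.308, -0.052, 0.0] [-0.0, 0.0, -0.674] rows 6.7
```

Call:
move_arm --pt "0 0 -0.08 0 0 0 1" --pt "0 0 -0.18 0 0 0 1" --pt "0 0 -0.28 0 0 0 1" --pt "0 0 -0.365 0 0 0 1" --pt "0 0 -0.365 0 0 0 1" --pt "0 0 -0.365 0 0 0 1"

```text
time: 41.5
ee_pos: [0.6604, 0.2185, 0.1501]
tool_rot: [-3.141, -0.001, -0.343]
wrist_force: [0.0, 0.2, -1.6]
grip_width: 0.288
finger_force: 20.0
```

Call:
move_arm --pt "-0.204 0.175 0 0 0 -0.628 1" --pt "-0.204 0.175 0 0 0 -0.628 1" --pt "-0.204 0.175 0 0 0 -0.628 1" --pt "-0.204 0.175 0 0 0 -0.628 1" --pt "-0.204 0.175 0 0 0 -0.628 1" --pt "-0.204 0.175 0 0 0 -0.628 1" --pt "-0.204 0.175 0 0 0 -0.628 1" --pt "-0.204 0.175 0 0 0 -0.628 1" --pt "-0.204 0.175 0 0 0 -0.628 1"

```text
time: 42.4
ee_pos: [0.559, 0.1797, 0.1485]
tool_rot: [-3.141, 0.002, 0.598]
wrist_force: [-0.0, 0.0, -1.3]
grip_width: 0.29
finger_force: 20.0
```

Call:
move_arm --pt "-0.308 -0.052 0 0 0 -0.674 1" --pt "-0.308 -0.052 0 0 0 -0.674 1" --pt "-0.308 -0.052 0 0 0 -0.674 1" --pt "-0.308 -0.052 0 0 0 -0.674 1" --pt "-0.308 -0.052 0 0 0 -0.674 1" --pt "-0.308 -0.052 0 0 0 -0.674 1" --pt "-0.308 -0.052 0 0 0 -0.674 1" --pt "-0.308 -0.052 0 0 0 -0.674 1" --pt "-0.308 -0.052 0 0 0 -0.674 1" --pt "-0.308 -0.052 0 0 0 -0.674 1"

```text
time: 43.4
ee_pos: [0.4463, 0.1278, 0.1498]
tool_rot: [-3.141, 0.0, 1.608]
wrist_force: [-1.0, -0.3, -0.8]
grip_width: 0.29
finger_force: 20.0
```

```bash
python3 - <<'E'
from fit import *
im=grab("wrist"); s=im["_s"]; print(np.round(s["ee_pos"],4),np.round(s["tool_rot"],3),s["time"],s["grip_width"])
rows((.4465,.1274,.018,1.611),(.4465,.1274,.0085,1.611)); save(im,"w9")
E
```

```text
[0.4463 0.1278 0.1498] [-3.141  0.     1.608] 43.4 0.2897683891710456
[-0.001, 0.0, 0.33] [-0.0, 0.0, -0.002] rows 2.6
[-0.001, 0.0, 0.353] [-0.0, 0.0, -0.002] rows 2.8
```

View pics/w9.png

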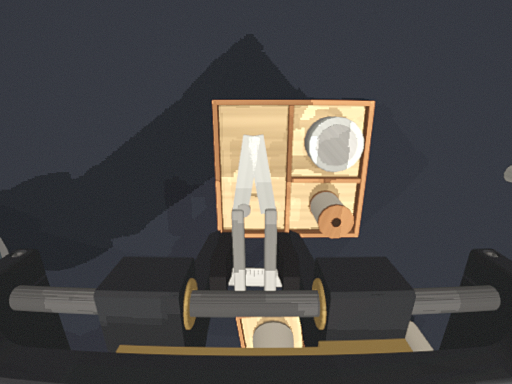

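The snips are held straight over the long compartment, with the tip at (137,255). The spool (215,335) and tin (145,335) stand in their places. Lower in stages, watching the force.

Call:
move_arm --pt "-0.001 0 0.1 0 0 0 1" --pt "-0.001 0 0.2 0 0 0 1" --pt "-0.001 0 0.28 0 0 0 1" --pt "-0.001 0 0.32 0 0 0 1" --pt "-0.001 0 0.333 0 0 0 1" --pt "-0.001 0 0.333 0 0 0 1"

```text
time: 44.05
ee_pos: [0.4462, 0.1275, 0.0165]
tool_rot: [-3.141, 0.0, 1.61]
wrist_force: [-0.2, 0.3, -1.0]
grip_width: 0.291
finger_force: 20.0
```

Call:
move_arm --pt "0 0 0.006 0 0 0 1" --pt "0 0 0.011 0 0 0 1" --pt "0 0 0.011 0 0 0 1"

```text
time: 44.35
ee_pos: [0.4469, 0.1273, 0.0128]
tool_rot: [3.141, -0.0, 1.61]
wrist_force: [1.2, -0.3, -0.8]
grip_width: 0.294
finger_force: 20.0
```

Call:
move_arm --pt "0 0 0.005 0 0 0 1" --pt "0 0 0.008 0 0 0 1" --pt "0 0 0.008 0 0 0 1"

```text
time: 44.65
ee_pos: [0.4464, 0.1273, 0.009]
tool_rot: [-3.141, 0.0, 1.61]
wrist_force: [-0.3, 0.5, -0.5]
grip_width: 0.293
finger_force: 20.0
```

Call:
move_arm --pt "0 0 0 0 0 0 0.3" --pt "0 0 0 0 0 0 0.3" --pt "0 0 0 0 0 0 0.3" --pt "0 0 0 0 0 0 0.3" --pt "0 0 -0.02 0 0 0 0.3" --pt "0 0 -0.08 0 0 0 0.3" --pt "0 0 -0.2 0 0 0 0.3" --pt "0 0 -0.32 0 0 0 0.3" --pt "0 0 -0.44 0 0 0 0.3" --pt "0 0 -0.5 0 0 0 0.3"

```text
time: 45.65
ee_pos: [0.4474, 0.1282, 0.2131]
tool_rot: [3.137, -0.001, 1.611]
wrist_force: [0.4, -1.0, 0.5]
grip_width: 0.347
finger_force: 0.0
```

Call:
move_arm --pt "0 0.2 -0.2 0 0 0 0.3" --pt "0 0.3 -0.25 0 0 0 0.3" --pt "0 0.3 -0.25 0 0 0 0.3" --pt "0 0.3 -0.25 0 0 0 0.3" --pt "0 0.3 -0.25 0 0 0 0.3" --pt "0 0.3 -0.25 0 0 0 0.3"

```text
time: 46.25
ee_pos: [0.5645, 0.1322, 0.3081]
tool_rot: [-3.139, 0.001, 1.612]
wrist_force: [-0.1, -0.3, -0.4]
grip_width: 0.35
finger_force: 0.0
```

```bash
python3 - <<'E'
from fit import *
s=r.observe(); print(np.round(s["ee_pos"],3),s["time"],s["grip_width"])
b=grab("side"); a=grab("scene"); w=grab("wrist")
Ti={k:np.linalg.inv(T_of(p,[0,0,t])) for k,p,t in(("tray_two",[.489,-.1458,0],.159),("tray_three",[.4865,.141,0],.04))}
for n,im in(("side",b),("scene",a),("wrist",w)):
  for q,t in(("cone","tray_two"),("needle_box","tray_two"),("pin_tin","tray_three"),("spool","tray_three"),("snips","tray_three"),("tube",None)):
    for d in r.spot_point(n,q)[:1]:
      P=at(im,d["location"],.004); print(n,q,round(d["score"],2),((Ti[t]@[*P,1])[:2] if t else P[:2]).round(3))
print("tube",fit([b],"tube",(.669,-.079,0)),fit([a],"tube",(.669,-.079,0)))
cv2.imwrite("pics/f.png",np.hstack([cv2.resize(b["pixels"][130:310,180:360,::-1],(400,400)),cv2.resize(a["pixels"][120:260,140:330,::-1],(400,400))]))
E
```

```text
[0.564 0.132 0.308] 46.25 0.35019195978931283
side cone 0.74 [-0.004  0.064]
side needle_box 0.72 [-0.001 -0.051]
side pin_tin 0.75 [0.045 0.026]
side spool 0.81 [ 0.044 -0.04 ]
side snips 0.49 [-0.039  0.001]
side tube 0.83 [ 0.672 -0.074]
scene cone 0.79 [-0.007  0.055]
scene needle_box 0.87 [-0.003 -0.051]
scene pin_tin 0.81 [0.04  0.043]
scene spool 0.76 [ 0.03  -0.035]
scene snips 0.53 [-0.036 -0.006]
scene tube 0.82 [ 0.676 -0.071]
wrist pin_tin 0.63 [0.04  0.035]
wrist spool 0.85 [ 0.037 -0.04 ]
wrist snips 0.56 [-0.042  0.003]
tube (array([ 0.672 , -0.0771,  0.0445]), np.float64(0.15), 1) (array([ 0.6689, -0.0797,  0.1353]), np.float64(0.083), 1)
```

View pics/f.png

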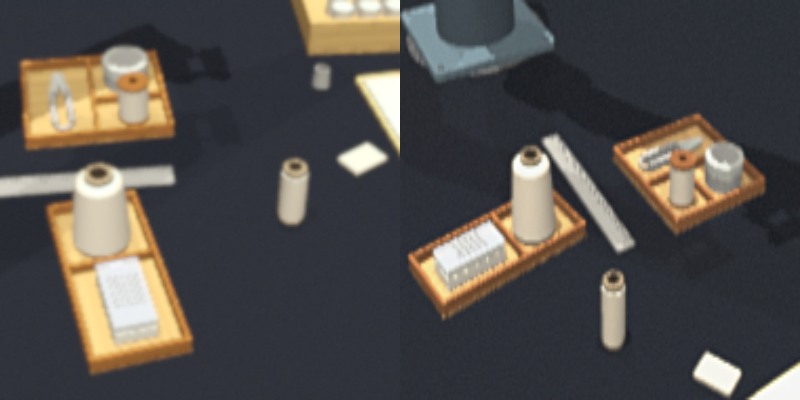

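All five pieces sit flat and within tolerance in their compartments: cone (210,100), box (300,127), snips (100,62), tin (65,125) and spool (100,133) in the left crop. The tube stands unmoved at (190,293).

```bash
python3 -c "
from station import r
print(r.finish_job())"
```

```text
the job is handed in; nothing more can be done
None
```

I made up both kits and handed the job in at about 46 s on the robot's clock; the final pictures show all five pieces within tolerance and the tube still standing where it was, but the hand-in returned no verdict.

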